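# Clip the lid onto the shutter parts case

### The job

Close the parts case: lay its loose lid squarely on the case mouth, then fold the four clip flaps down around the rim, one after another, until each has snapped fully home over its catch ledge and stays. The clips are thin plastic, so push each only as hard as it needs (it takes about a kilogram's push; never three), set the lid on rather than dropping it, let go, and leave the other things on the mat where they are.

Things in the scene. Friction and masses are not known exactly. Their poses are not given: they have to be found in the camera images.
- case_mouth (a point): Centre of the mouth of the fixed clear plastic parts case, at rim height, 63 mm above the bench (60 above the mat). x: its short side, y: long side, z up. Mouth 82 (x) by 118 mm, wall 88 x 124 outside, a rim flange 112 x 148 mm over all, 4 mm thick, carries the lid. Mid-side on each wall a catch ledge 40 mm wide sticks 9 mm out, 17 mm below the rim. Case and lid may swap sides.
- lid_under (a point): Centre of the underside of the loose grey lid's plate: lid fully on = this point at case_mouth, axes in line (a half turn is equally good). About 0.3 kg; plate 109 (x) x 145 (y) x 6 mm; below it a skirt 9 mm deep enters the mouth with 0.3 mm play, its foot tapered in by 2.4 mm. Starts lying right way up on the mat on its skirt. z up.
- lid_handle (a point): Centre of the fin handle standing mid-lid on the plate, 14 mm wide (lid x), 64 mm long (lid y), 22 mm high, 17 mm above lid_under, same axes. Pinch it from above across its width.
- clip_front (a joint): Angle (rad) of the clip flap on the lid's -x side: 0 = hanging straight down, home against a hard stop; 1.57 = level, pointing outwards; starts raised, 1.5 to 2.0, and stays where put (slight hinge friction). It folds freely to 0.25, then its lip rides over the catch: the push grows to 6-12 N near 0.16, eases from 0.1, and the hard stop at 0 is felt; let go short of that it stays ajar.
- clip_front_hinge (a point): Middle of the hinge line of the flap on the lid's -x side, 55 mm from the lid centre, 3 mm above lid_under. Turns with the flap: at joint 0 x points level outwards, z up, y along the rim. Flap: 48 mm along the rim, 3 mm thick. Home, its outer face runs down 5 mm outside the hinge line, then flares from 12 mm below it to the free end, 35 mm below and about 13 mm outside, but these old ends are warped up to 4 mm in or out. Push inwards at the end.
- clip_back (a joint): Angle (rad) of the clip flap on the lid's +x side: 0 = hanging straight down, home against a hard stop; 1.57 = level, pointing outwards; starts raised, 1.5 to 2.0, and stays where put (slight hinge friction). It folds freely to 0.25, then its lip rides over the catch: the push grows to 6-12 N near 0.16, eases from 0.1, and the hard stop at 0 is felt; let go short of that it stays ajar.
- clip_back_hinge (a point): Middle of the hinge line of the flap on the lid's +x side, 55 mm from the lid centre, 3 mm above lid_under. Turns with the flap: at joint 0 x points level outwards, z up, y along the rim. Flap: 48 mm along the rim, 3 mm thick. Home, its outer face runs down 5 mm outside the hinge line, then flares from 12 mm below it to the free end, 35 mm below and about 13 mm outside, but these old ends are warped up to 4 mm in or out. Push inwards at the end.
- clip_left (a joint): Angle (rad) of the clip flap on the lid's +y side: 0 = hanging straight down, home against a hard stop; 1.57 = level, pointing outwards; starts raised, 1.5 to 2.0, and stays where put (slight hinge friction). It folds freely to 0.25, then its lip rides over the catch: the push grows to 6-12 N near 0.16, eases from 0.1, and the hard stop at 0 is felt; let go short of that it stays ajar.
- clip_left_hinge (a point): Middle of the hinge line of the flap on the lid's +y side, 73 mm from the lid centre, 3 mm above lid_under. Turns with the flap: at joint 0 x points level outwards, z up, y along the rim. Flap: 48 mm along the rim, 3 mm thick. Home, its outer face runs down 5 mm outside the hinge line, then flares from 12 mm below it to the free end, 35 mm below and about 13 mm outside, but these old ends are warped up to 4 mm in or out. Push inwards at the end.
- clip_right (a joint): Angle (rad) of the clip flap on the lid's -y side: 0 = hanging straight down, home against a hard stop; 1.57 = level, pointing outwards; starts raised, 1.5 to 2.0, and stays where put (slight hinge friction). It folds freely to 0.25, then its lip rides over the catch: the push grows to 6-12 N near 0.16, eases from 0.1, and the hard stop at 0 is felt; let go short of that it stays ajar.
- clip_right_hinge (a point): Middle of the hinge line of the flap on the lid's -y side, 73 mm from the lid centre, 3 mm above lid_under. Turns with the flap: at joint 0 x points level outwards, z up, y along the rim. Flap: 48 mm along the rim, 3 mm thick. Home, its outer face runs down 5 mm outside the hinge line, then flares from 12 mm below it to the free end, 35 mm below and about 13 mm outside, but these old ends are warped up to 4 mm in or out. Push inwards at the end.
- rangefinder: Bystander: dusty black rangefinder camera body, about 130 x 34 x 85 mm, loose on the mat; origin at the centre of its underside.
- escapement: Bystander: brass timer escapement housing, 34 x 52 x 22 mm, loose; origin at the centre of its underside.
- filter: Bystander: amber glass filter in a black ring, 50 mm across, 7 mm high, loose; origin at the centre of its underside.
- hood: Bystander: grey anodised lens hood, a flared ring 62 mm across and 32 mm high, loose; origin at the centre of its underside.
There are look-alikes about, which are no part of the job. Leave any green look-alike of the part that bears lid_under alone. Leave any turquoise look-alike of the part that bears case_mouth alone.

How it is judged:
By the outcome, as a careful person would: the job done as asked, in the order asked, and still so for the second after the job is handed in, with the robot touching nothing.
It also fails if it takes over 64 s, if anything falls off the work surface, if the arm or the gripper's body presses on something with over 40 N, if the wrist force passes 120 N, or if a joint passes its speed limit or range.

### The arm

A 6-joint arm with a two-finger parallel gripper is mounted at the origin on the work surface. World frame = base frame: x ahead of the robot, y to its left, z up, the work surface at z = 0. Lengths are in m, angles in rad, forces in N, time in s.
With the tool pointing down it reaches from about 0.3 to 0.875 m from the base axis. Payload 6.4 kg.
Tool frame: the origin (TCP) lies at the centre of the arm's flange, where the gripper is bolted on; the fingertips stand 173 mm ahead of it and the grasp point (between the pads) lies ctrl.grip_point_offset ahead of it (ctrl.grip_point_offset is the distance from the TCP to the grasp point, in m); z points along the fingers, y is the direction in which the jaws open and shut (so a half turn about z gives the same grasp; the last joint's range is limited). The gripper opens to 85 mm and grips with 20 to 120 N. Pads are 22 mm wide; open, the fingers measure 114 mm over their backs; the gripper's body (76 mm by 85 mm) begins 54 mm behind the grasp point. The pads swing forward as they close: fully open they stand 13 mm farther back than shut.
Start: joints at [-1.537, 0.181, 1.607, -0, 1.354, -0.206], TCP at [0.137, -0.559, 0.405] pointing down, gripper open.
Joint ranges: [-2.99, 2.99], [-0.89, 2.07], [0.3, 2.58], [-1.14, 4.28], [0, 2.63], [-3.12, 3.12]. Speed limits (rad/s): [2.57, 2.57, 3.01, 3.14, 3.14, 3.14].

### API

Orientations are given as a unit quaternion [w, x, y, z].
In Python, from bench import ctrl, cams, boxes_of, landmark_of gives the robot as it stands.
- The arm moves only by the shell command python3 -m handwheel 'ROWS'. ROWS is JSON, a list of rows, each an object with "offset": the shift along the tool's x, y, z in m, a list of three; "spin": the turn about the tool's z in degrees; "grip": the opening, from 0 (shut) to 1 (fully open). A call has 1 to 20 rows; each row is the pose to reach, as a shift and turn from the pose commanded when the call began, along the tool's axes at that moment; what a row does not reach only later rows make up. A row lasts 1/8 s, in which the tool goes at most 62.5 mm and 10.7 degrees, less where a joint would pass 70% of its speed; a pose out of reach is approached as far as the arm can. A call with a gripper value outside its range is refused whole. The fingers move at their own pace and stop on an object; the grip force is fixed at half the most. Time passes only in rows, so rows that repeat a pose let the fingers close. It gives the time, the measured TCP pose, the force and the opening at its end, in the units of the state.
- ctrl.get_obs(): the state, without advancing time (a new reading comes with each control period).
- cams.camera(name): name is "side" or "top" or "wrist"; returns a dict with "color" (400x640x3 uint8, red, green, blue), "camera_matrix" (3x3 intrinsics, pixels), "distortion" ([k1, k2, p1, p2, k3] as OpenCV has them; the pictures are not rectified), "view" (4x4, takes a point from world to camera coordinates); the wrist camera has in their place "tool_from_camera" (4x4, takes a point from camera to tool coordinates, whose origin is the TCP and whose axes are the flange's). Camera axes: x right, y up, looking along -z (the intrinsics and any distortion apply to the point x, -y, -z); pixel columns grow to the right and rows downward; lengths in m; the calibration is good to about 2 mm. A picture is of the moment at which its call begins: read the wrist's pose just before it. There is no depth.
- ctrl.hand_in(): hands the job in, once; it reports no verdict.
Trained networks look in a picture, given as the dict that the camera call returned (one of the last four; its "shot" number tells which), for a name from the list of things; names that differ only in an ending like _2 or _b are one class to them, and where a whole thing is asked for, a point or a joint stands for the part that bears it (a point fixed in the world has none). Each returns a list of dicts, best first, with "confidence" (0 to 1); they miss things now and then, are a little off and sometimes report something else, mostly with a low value. They report only what shows in the picture. A call takes as long as a camera call. They do not tell look-alikes from the thing itself.
- boxes_of(picture, thing): "uv" ([column, row] in pixels, amid what is visible of it).
- landmark_of(picture, thing): "uv" ([column, row] in pixels: a listed point, or the origin of a listed thing).
The state is a dict: "time_s": time; "q": joint angles; "dq": joint speeds; "joint_efforts": joint torques, N m; "eef_pos": TCP position; "eef_rot": TCP orientation; "wrist_force": force on the tool from outside, world axes, zero at the start; "torque": the same for the moment, N m; "opening": opening from 0.0 (shut) to 1.0 (fully open).
Only numpy, scipy, OpenCV 4.12 (cv2) and the standard library are available. Lean on these libraries where they do the work, as an engineer would, in place of code of your own. Each camera call takes 0.05 s, during which the arm holds its last target.

## Working session

There is one attempt and no reset: what is moved stays moved. The work goes in short steps, Python scripts to look and compute and a shell command to move; the robot and the scene stay as the last step left them, time stands still between calls to the robot, and variables do not carry over. Pictures are saved under pics/ and viewed, and the job is handed in when it is done.

```bash
ls; mkdir -p pics; python3 - <<'E'
from bench import ctrl, cams, boxes_of, landmark_of
import cv2
print(ctrl.get_obs(), ctrl.grip_point_offset)
for n in ["side","top"]:
    p=cams.camera(n); cv2.imwrite(f"pics/{n}0.png",p["color"][:,:,::-1])
    print(n,p["camera_matrix"],p["distortion"],p["view"])
    for t in ["case_mouth","lid_under","lid_handle","clip_front_hinge","clip_back_hinge","clip_left_hinge","clip_right_hinge","rangefinder","escapement","filter","hood"]:
        print(t,[(d["uv"],round(d["confidence"],2)) for d in landmark_of(p,t)][:4])
E
```

```text
pics
{'time_s': 0.0, 'q': array([-1.53732464e+00,  1.81546524e-01,  1.60798272e+00,  3.52341976e-05,
        1.35379919e+00, -2.06311934e-01]), 'dq': array([ 1.02160332e-03, -5.62424016e-04,  1.32700481e-03,  1.25697414e-03,
        1.09450087e-03, -4.04248713e-05]), 'joint_efforts': array([ 3.09126581e-04, -4.44875801e+01, -3.51331866e+01, -3.00874472e-04,
        9.26198554e-03,  4.43419850e-06]), 'eef_pos': array([ 0.13656511, -0.55829556,  0.40379303]), 'eef_rot': array([-8.63167465e-04,  9.92821663e-01,  1.19600971e-01,  9.20463783e-05]), 'wrist_force': array([-0.51895112,  0.86414575,  0.6396981 ]), 'torque': array([-0.01640933,  0.00586633, -0.01476273]), 'opening': 1.0015552267370533} 0.1547
side [[458.85486556   0.         317.11675385]
 [  0.         458.85486556 198.21536253]
 [  0.           0.           1.        ]] [-0.05864062  0.          0.          0.          0.        ] [[-0.69323211 -0.72048076 -0.01834973  0.38935317]
 [ 0.44705404 -0.44983802  0.7731678  -0.30733285]
 [-0.56530693  0.52778142  0.63393599 -1.11189699]
 [ 0.          0.          0.          1.   
[... 952 characters left out ...]
9  0.99701859 -1.04978393]
 [ 0.          0.          0.          1.        ]]
case_mouth [([202.7, 275.0], 0.77), ([261.0, 199.0], 0.74)]
lid_under [([419.6, 146.7], 0.84), ([367.8, 205.2], 0.59)]
lid_handle [([419.6, 147.3], 0.77), ([370.6, 204.4], 0.6)]
clip_front_hinge [([368.1, 225.3], 0.83), ([430.1, 120.1], 0.46)]
clip_back_hinge [([410.5, 160.6], 0.65), ([369.7, 184.2], 0.63)]
clip_left_hinge [([340.9, 204.2], 0.69), ([439.9, 160.6], 0.54), ([328.4, 237.0], 0.3)]
clip_right_hinge [([395.1, 204.3], 0.73), ([396.5, 128.3], 0.55)]
rangefinder [([317.6, 132.2], 0.92)]
escapement [([479.4, 188.7], 0.52)]
filter [([327.9, 236.2], 0.57), ([393.9, 206.9], 0.47)]
hood [([175.9, 194.7], 0.75)]
```

View pics/side0.png

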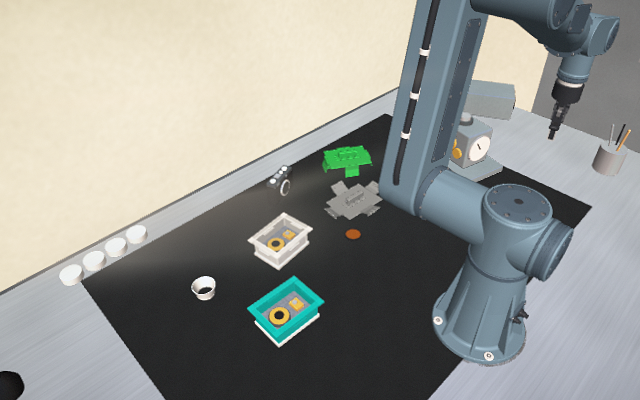

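View pics/top0.png

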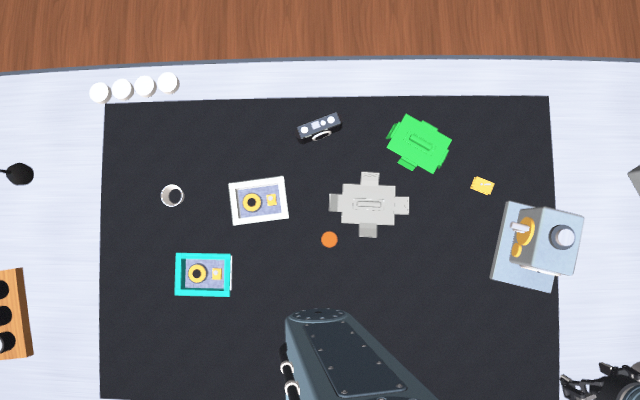

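```bash
cat > h.py <<'E'
from bench import ctrl, cams, boxes_of, landmark_of
import cv2, numpy as np
from scipy.spatial.transform import Rotation as R
F=np.diag([1.,-1,-1])
def tcp(o):
    q=o["eef_rot"]; T=np.eye(4); T[:3,:3]=R.from_quat([q[1],q[2],q[3],q[0]]).as_matrix(); T[:3,3]=o["eef_pos"]; return T
def shot(n,save=None):
    o=ctrl.get_obs(); p=cams.camera(n)
    p["V"]=p["view"] if "view" in p else np.linalg.inv(tcp(o)@p["tool_from_camera"])
    if save: cv2.imwrite(f"pics/{save}.png",p["color"][:,:,::-1])
    return p
def proj(p,X):
    X=np.atleast_2d(X).astype(float); V=F@p["V"][:3]
    return cv2.projectPoints(X,cv2.Rodrigues(V[:,:3])[0],V[:,3],p["camera_matrix"],np.array(p["distortion"]))[0].reshape(-1,2)
def back(p,uv,z):
    u=cv2.undistortPoints(np.array(uv,float).reshape(-1,1,2),p["camera_matrix"],np.array(p["distortion"])).reshape(-1,2)
    W=np.linalg.inv(p["V"]); out=[]
    for a in u:
        d=W[:3,:3]@(F@np.array([a[0],a[1],1])); c=W[:3,3]; out.append(c+d*(z-c[2])/d[2])
    return np.array(out)
def yaw():
    T=tcp(ctrl.get_obs()); return np.degrees(np.arctan2(T[1,0],T[0,0])), T
def totool(d):  # world vec -> tool offset
    return tcp(ctrl.get_obs())[:3,:3].T@np.array(d)
E
python3 - <<'E'
from h import *
p=shot("top")
np.set_printoptions(precision=4,suppress=True)
for n,uv,z in [("lidh",(370.6,204.4),.029),("lidu",(367.8,205.2),.012),("fh",(368.1,225.3),.015),("bh",(369.7,184.2),.015),("lh",(340.9,204.2),.015),("rh",(395.1,204.3),.015),("case",(261,199),.063),("filter",(328.4,239),.01),("cam",(317,130),.003),("esc",(482,186),.02),("hood",(172,196),.03)]:
    print(n,back(p,[uv],z)[0])
print(yaw())
s=shot("side")
for n,uv,z in [("lidh",(352.7,198.5),.029),("case",(281.7,236),.063)]: print("s",n,back(s,[uv],z)[0])
big=cv2.resize(p["color"][140:290,150:450,::-1],None,fx=2.6,fy=2.6,interpolation=2); cv2.imwrite("pics/z.png",big)
w=shot("wrist","w0"); print(w["tool_from_camera"])
E
```

```text
lidh [ 0.5203 -0.1268  0.029 ]
lidu [ 0.5192 -0.1209  0.012 ]
fh [ 0.4641 -0.1205  0.015 ]
bh [ 0.5768 -0.1268  0.015 ]
lh [ 0.5225 -0.047   0.015 ]
rh [ 0.5207 -0.1953  0.015 ]
case [0.5356 0.165  0.063 ]
filter [ 0.4276 -0.0118  0.01  ]
cam [0.7336 0.0172 0.003 ]
esc [ 0.5681 -0.4349  0.02  ]
hood [0.5491 0.4207 0.03  ]
(np.float64(13.739039453648527), array([[ 0.9714,  0.2375, -0.    ,  0.1366],
       [ 0.2375, -0.9714,  0.    , -0.5586],
       [ 0.    , -0.    , -1.    ,  0.4047],
       [ 0.    ,  0.    ,  0.    ,  1.    ]]))
s lidh [ 0.519  -0.1156  0.029 ]
s case [0.5199 0.1751 0.063 ]
[[-0.0004  0.9613  0.2756  0.0698]
 [ 1.      0.0003  0.0003 -0.0001]
 [ 0.0002  0.2756 -0.9613  0.0314]
 [ 0.      0.      0.      1.    ]]
```

View pics/z.png

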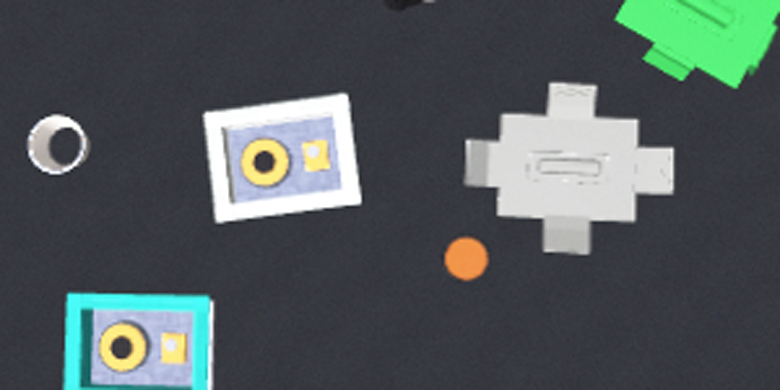

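View pics/w0.png

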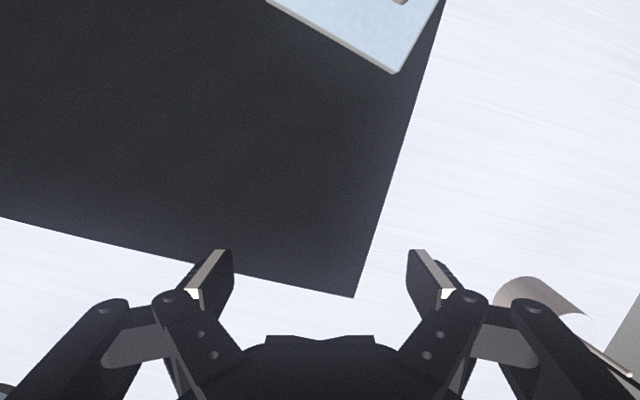

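```bash
python3 -m handwheel '[{"offset":[0.48,-0.335,0],"spin":-76,"grip":1},{"offset":[0.48,-0.335,0],"spin":-76,"grip":1},{"offset":[0.48,-0.335,0],"spin":-76,"grip":1},{"offset":[0.48,-0.335,0],"spin":-76,"grip":1},{"offset":[0.48,-0.335,0],"spin":-76,"grip":1},{"offset":[0.48,-0.335,0],"spin":-76,"grip":1},{"offset":[0.48,-0.335,0],"spin":-76,"grip":0.5},{"offset":[0.48,-0.335,0],"spin":-76,"grip":0.5},{"offset":[0.48,-0.335,0],"spin":-76,"grip":0.5},{"offset":[0.48,-0.335,0],"spin":-76,"grip":0.5},{"offset":[0.48,-0.335,0],"spin":-76,"grip":0.5},{"offset":[0.48,-0.335,0],"spin":-76,"grip":0.5},{"offset":[0.48,-0.335,0],"spin":-76,"grip":0.5},{"offset":[0.48,-0.335,0],"spin":-76,"grip":0.5}]'
cat > look.py <<'E'
from h import *
import sys
np.set_printoptions(precision=4,suppress=True)
y,T=yaw(); print("yaw",y,T[:3,3])
w=shot("wrist",sys.argv[1])
Z={"case_mouth":.063,"lid_under":float(sys.argv[2]) }
zl=Z["lid_under"]; Z["lid_handle"]=zl+.017
for s in "front back left right".split(): Z[f"clip_{s}_hinge"]=zl+.003
for t,z in Z.items():
    for d in landmark_of(w,t): print(t,d["uv"],round(d["confidence"],2),back(w,[d["uv"]],z)[0])
E
python3 look.py w1 .012
```

```text
time_s: 3.1
eef_pos: [0.5228, -0.12, 0.4048]
eef_rot: [0.0, 0.709, 0.705, -0.0]
wrist_force: [-0.6, -0.2, -0.3]
opening: 0.501
yaw 89.64488258744558 [ 0.5228 -0.12    0.4048]
lid_under [444.2, 282.3] 0.93 [ 0.6974 -0.2726  0.012 ]
lid_under [312.7, 182.0] 0.77 [ 0.5141 -0.1275  0.012 ]
lid_under [237.7, 88.4] 0.51 [ 0.428  -0.0154  0.012 ]
lid_handle [316.3, 178.7] 0.8 [ 0.5188 -0.1199  0.029 ]
lid_handle [447.8, 290.1] 0.59 [ 0.6957 -0.2743  0.029 ]
clip_front_hinge [275.9, 170.1] 0.63 [ 0.4689 -0.1116  0.015 ]
clip_front_hinge [473.2, 300.4] 0.48 [ 0.7424 -0.3015  0.015 ]
clip_front_hinge [316.7, 231.2] 0.3 [ 0.5185 -0.1926  0.015 ]
clip_back_hinge [359.5, 180.7] 0.6 [ 0.5724 -0.1256  0.015 ]
clip_left_hinge [317.3, 116.7] 0.67 [ 0.5205 -0.0484  0.015 ]
clip_right_hinge [478.0, 238.0] 0.94 [ 0.7342 -0.2044  0.015 ]
clip_right_hinge [316.4, 231.3] 0.8 [ 0.5181 -0.1927  0.015 ]
```

View pics/w1.png

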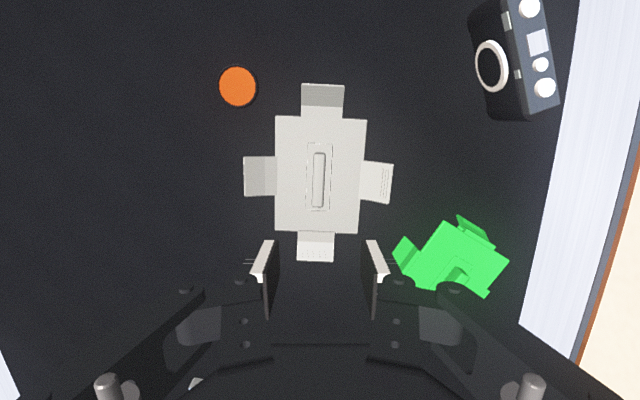

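```bash
cat > ortho.py <<'E'
from h import *
def ortho(p,c,z,half=.1,s=2500,ang=0):
    n=int(2*half*s); g=(np.arange(n)-n/2)/s
    # image up = world +x, left = world +y
    X,Y=np.meshgrid(c[1]-g,c[0]-g); P=np.stack([Y.ravel(),X.ravel(),np.full(X.size,z)],1)
    uv=proj(p,P).astype(np.float32)
    return cv2.remap(p["color"],uv[:,0].reshape(n,n),uv[:,1].reshape(n,n),cv2.INTER_CUBIC)[:,:,::-1].copy()
E
python3 - <<'E'
from ortho import *
w=shot("wrist")
np.save("w1.npy",{k:w[k] for k in w},allow_pickle=True)
im=ortho(w,(.52,-.12),.018,s=2500,half=.11)
cv2.imwrite("pics/o1.png",im)
E
```

```text
(no output)
```

View pics/o1.png

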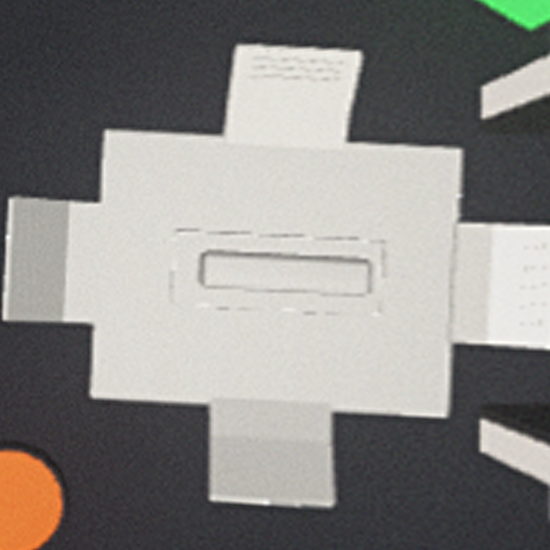

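```bash
python3 -m handwheel '[{"offset":[-0.0006,-0.002,0.05],"spin":2.6,"grip":0.5},{"offset":[-0.0006,-0.002,0.11],"spin":2.6,"grip":0.5},{"offset":[-0.0006,-0.002,0.16],"spin":2.6,"grip":0.5},{"offset":[-0.0006,-0.002,0.19],"spin":2.6,"grip":0.5},{"offset":[-0.0006,-0.002,0.203],"spin":2.6,"grip":0.5},{"offset":[-0.0006,-0.002,0.209],"spin":2.6,"grip":0.5},{"offset":[-0.0006,-0.002,0.209],"spin":2.6,"grip":0.5}]'
python3 - <<'E'
from h import *
shot("wrist","w2");shot("side","s2")
print(yaw())
E
```

```text
time_s: 4.42
eef_pos: [0.5218, -0.1199, 0.1965]
eef_rot: [0.001, 0.725, 0.689, 0.0]
wrist_force: [1.2, -0.5, 0.0]
opening: 0.499
(np.float64(87.14486644021294), array([[ 4.98108391e-02,  9.98756349e-01,  2.15297835e-03,
         5.21937003e-01],
       [ 9.98758242e-01, -4.98087060e-02, -1.03332440e-03,
        -1.20003189e-01],
       [-9.24802242e-04,  2.20177563e-03, -9.99997148e-01,
         1.96991484e-01],
       [ 0.00000000e+00,  0.00000000e+00,  0.00000000e+00,
         1.00000000e+00]]))
```

View pics/w2.png

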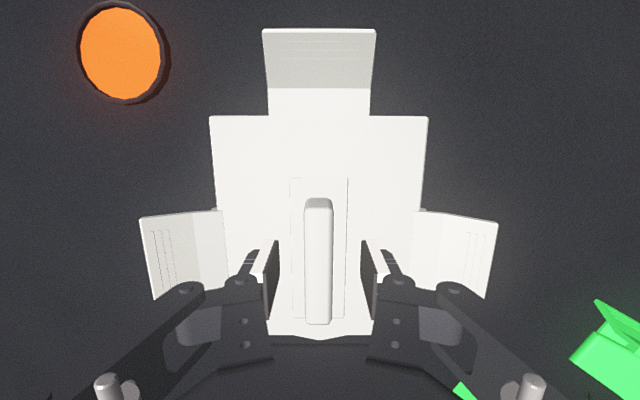

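View pics/s2.png

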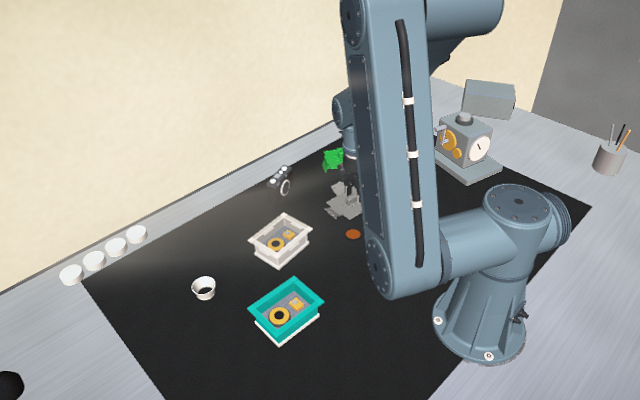

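```bash
python3 -m handwheel '[{"offset":[0,0,0],"spin":0,"grip":0},{"offset":[0,0,0],"spin":0,"grip":0},{"offset":[0,0,0],"spin":0,"grip":0},{"offset":[0,0,0],"spin":0,"grip":0},{"offset":[0,0,0],"spin":0,"grip":0},{"offset":[0,0,0],"spin":0,"grip":0},{"offset":[0,0,-0.01],"spin":0,"grip":0},{"offset":[0,0,-0.05],"spin":0,"grip":0},{"offset":[0,0,-0.1],"spin":0,"grip":0},{"offset":[0,0,-0.15],"spin":0,"grip":0},{"offset":[0,0,-0.2],"spin":0,"grip":0},{"offset":[0,0,-0.2],"spin":0,"grip":0},{"offset":[0,0,-0.2],"spin":0,"grip":0}]'
python3 - <<'E'
from h import *
np.set_printoptions(precision=4,suppress=True)
w=shot("wrist","w3"); print(yaw())
E
```

```text
time_s: 6.15
eef_pos: [0.5206, -0.1194, 0.3946]
eef_rot: [-0.001, 0.725, 0.689, -0.0]
wrist_force: [-0.9, 1.2, -3.6]
opening: 0.147
(np.float64(87.13573286113045), array([[ 0.05  ,  0.9987, -0.0034,  0.5205],
       [ 0.9987, -0.05  ,  0.0016, -0.1194],
       [ 0.0015, -0.0035, -1.    ,  0.3937],
       [ 0.    ,  0.    ,  0.    ,  1.    ]]))
```

View pics/w3.png

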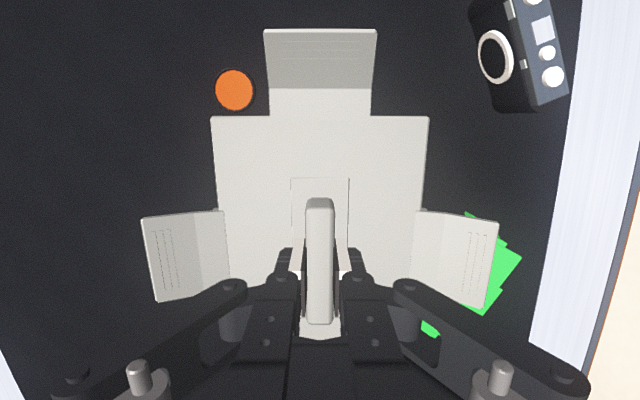

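```bash
python3 - <<'E'
from ortho import *
np.set_printoptions(precision=4,suppress=True)
w=shot("wrist"); t=shot("top")
print(w["camera_matrix"],w["distortion"])
t["color"]=cv2.imread("pics/top0.png")[:,:,::-1].copy()
a=ortho(t,(.52,-.12),.018,half=.11,s=2500); b=ortho(t,(.535,.165),.063,half=.11,s=2500)
cv2.imwrite("pics/o2a.png",a);cv2.imwrite("pics/o2b.png",b)
# lid in tool frame
T=tcp(ctrl.get_obs()); zz=T[2,3]-.179
for uv in [(211,117),(428,117)]:
    P=back(w,[uv],zz)[0]; print(np.linalg.inv(T)@np.r_[P,1])
# where a case at (.535,.165,.063) appears for candidate TCPs, yaw 87
for tx in (.68,.72,.76):
  for ty in (.05,.08,.12):
    T2=T.copy(); T2[:2,3]=tx,ty; w["V"]=np.linalg.inv(T2@w["tool_from_camera"])
    print(tx,ty,proj(w,[[.535+i*.056,.165+j*.074,.063] for i in(-1,1) for j in (-1,1)]).round().tolist())
E
```

```text
[[293.7588   0.     319.5358]
 [  0.     293.7588 201.8443]
 [  0.       0.       1.    ]] [-0.0526  0.      0.      0.      0.    ]
[ 0.0709 -0.0533  0.1793  1.    ]
[0.0708 0.0528 0.1789 1.    ]
0.68 0.05 [[127.0, 159.0], [97.0, 3.0], [232.0, 153.0], [213.0, -10.0]]
0.68 0.08 [[133.0, 187.0], [103.0, 37.0], [235.0, 182.0], [217.0, 26.0]]
0.68 0.12 [[141.0, 223.0], [111.0, 81.0], [240.0, 218.0], [222.0, 71.0]]
0.72 0.05 [[92.0, 162.0], [59.0, 8.0], [193.0, 155.0], [170.0, -5.0]]
0.72 0.08 [[98.0, 189.0], [65.0, 42.0], [198.0, 184.0], [175.0, 30.0]]
0.72 0.12 [[107.0, 224.0], [74.0, 84.0], [204.0, 220.0], [181.0, 74.0]]
0.76 0.05 [[58.0, 164.0], [23.0, 14.0], [156.0, 158.0], [129.0, -1.0]]
0.76 0.08 [[65.0, 191.0], [30.0, 46.0], [161.0, 186.0], [134.0, 34.0]]
0.76 0.12 [[75.0, 225.0], [39.0, 88.0], [168.0, 221.0], [142.0, 78.0]]
```

View pics/o2a.png

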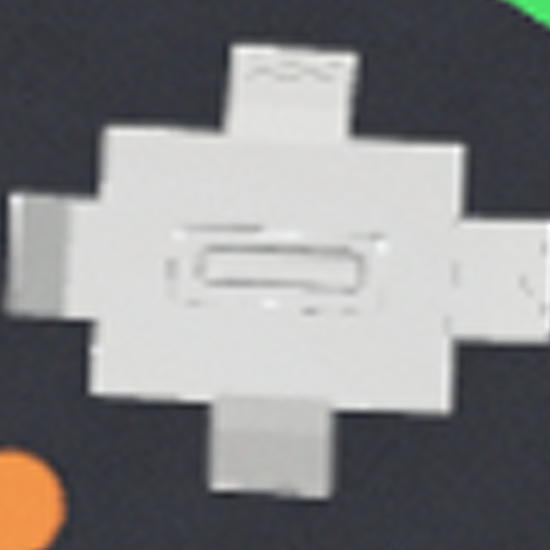

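View pics/o2b.png

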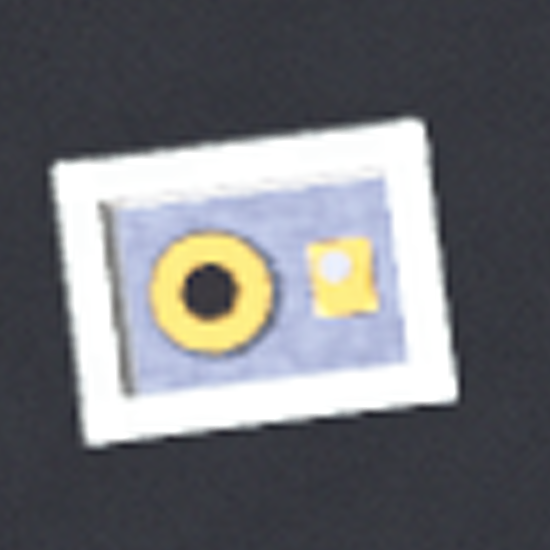

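```bash
python3 -m handwheel '[{"offset":[0.04,0.035,0],"spin":0,"grip":0},{"offset":[0.085,0.075,0],"spin":0,"grip":0},{"offset":[0.13,0.115,0],"spin":0,"grip":0},{"offset":[0.17,0.155,0],"spin":0,"grip":0},{"offset":[0.21,0.19,0],"spin":0,"grip":0},{"offset":[0.21,0.19,0],"spin":0,"grip":0},{"offset":[0.21,0.19,0],"spin":0,"grip":0},{"offset":[0.21,0.19,0],"spin":0,"grip":0}]'
python3 - <<'E'
from ortho import *
np.set_printoptions(precision=4,suppress=True)
w=shot("wrist","w4"); print(yaw())
a=ortho(w,(.535,.165),.063,half=.11,s=2500)
cv2.imwrite("pics/o4.png",a)
E
```

```text
time_s: 7.3
eef_pos: [0.721, 0.0795, 0.3951]
eef_rot: [-0.0, 0.725, 0.689, -0.001]
wrist_force: [-0.1, -0.3, -3.7]
opening: 0.15
(np.float64(87.05973448179229), array([[ 0.0513,  0.9987, -0.0006,  0.7211],
       [ 0.9987, -0.0513, -0.0002,  0.0794],
       [-0.0002, -0.0006, -1.    ,  0.3956],
       [ 0.    ,  0.    ,  0.    ,  1.    ]]))
```

View pics/w4.png

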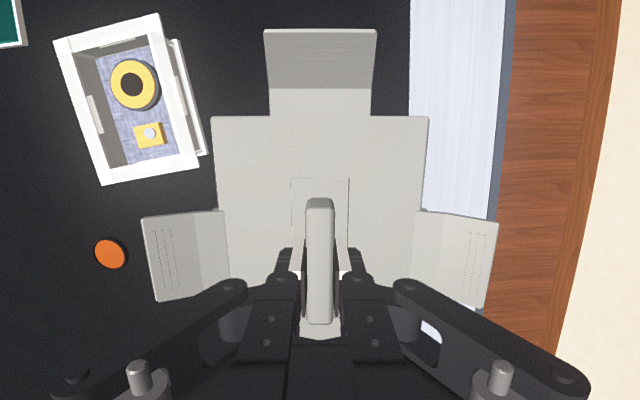

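View pics/o4.png

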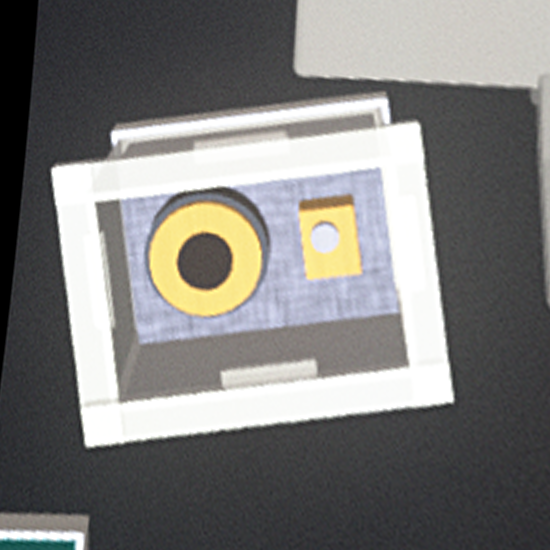

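```bash
python3 -m handwheel '[{"offset":[0.02,-0.045,0],"spin":-4,"grip":0},{"offset":[0.04,-0.095,0],"spin":-9.74,"grip":0},{"offset":[0.065,-0.145,0.02],"spin":-9.74,"grip":0},{"offset":[0.0857,-0.1944,0.05],"spin":-9.74,"grip":0},{"offset":[0.0857,-0.1944,0.09],"spin":-9.74,"grip":0},{"offset":[0.0857,-0.1944,0.12],"spin":-9.74,"grip":0},{"offset":[0.0857,-0.1944,0.12],"spin":-9.74,"grip":0},{"offset":[0.0857,-0.1944,0.12],"spin":-9.74,"grip":0},{"offset":[0.0857,-0.1944,0.12],"spin":-9.74,"grip":0}]'
python3 - <<'E'
from ortho import *
np.set_printoptions(precision=4,suppress=True)
w=shot("wrist","w5"); print(yaw())
t=shot("top"); cv2.imwrite("pics/t5.png",ortho(t,(.5314,.1739),.063,half=.11,s=2500))
E
```

```text
time_s: 8.48
eef_pos: [0.5326, 0.1756, 0.2777]
eef_rot: [0.001, 0.664, 0.748, 0.001]
wrist_force: [-0.1, -0.1, -2.8]
opening: 0.147
(np.float64(96.85772313418703), array([[-0.1194,  0.9928,  0.0031,  0.5324],
       [ 0.9928,  0.1194,  0.0003,  0.1757],
       [-0.    ,  0.0031, -1.    ,  0.2775],
       [ 0.    ,  0.    ,  0.    ,  1.    ]]))
```

View pics/w5.png

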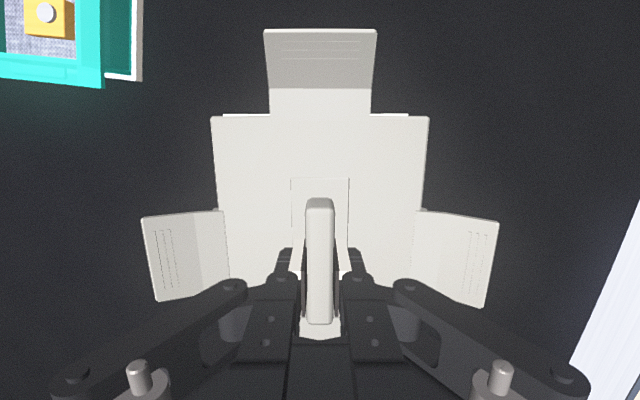

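View pics/t5.png

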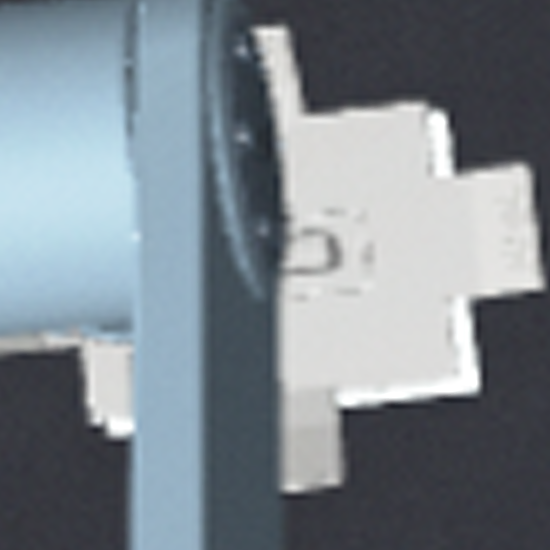

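```bash
python3 - <<'E'
from ortho import *
np.set_printoptions(precision=4,suppress=True)
for i in range(3): print(ctrl.get_obs()["eef_pos"])
im=cv2.imread("pics/w5.png")
cv2.imwrite("pics/w5z.png",cv2.resize(im[95:145,200:440],None,fx=3.3,fy=8,interpolation=cv2.INTER_NEAREST))
w=shot("wrist")
print(ctrl.get_obs()["eef_pos"])
T=yaw()[1]
# predicted rim top corners from estimate
c=np.array([.5316,.1736]);a=np.radians(96.8)
ex=np.array([np.cos(a),np.sin(a)]);ey=np.array([np.sin(a),-np.cos(a)])
for s in(-1,1):
  for zz in (.063,.059): print(s,zz,proj(w,[np.r_[c+.074*ex+s*.056*ey,zz]]))
E
```

```text
[0.5323 0.1757 0.2771]
[0.5323 0.1757 0.2771]
[0.5323 0.1757 0.2771]
[0.5321 0.1758 0.2768]
-1 0.063 [[224.4226 115.1215]]
-1 0.059 [[226.4307 115.1748]]
1 0.063 [[410.4409 115.2319]]
1 0.059 [[408.4948 115.2835]]
```

View pics/w5z.png

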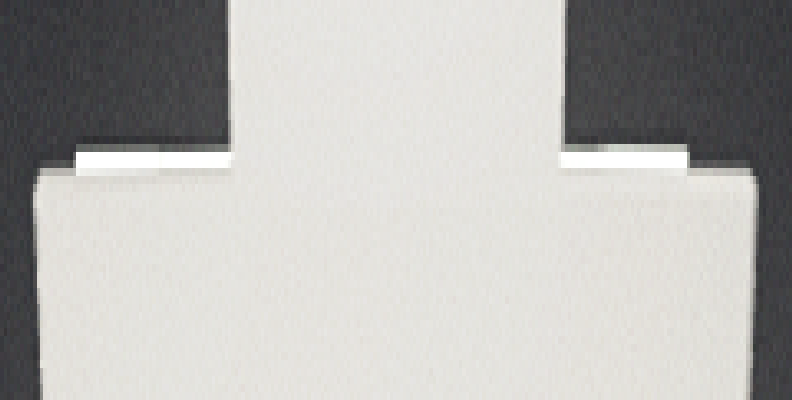

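```bash
python3 - <<'E'
from ortho import *
np.set_printoptions(precision=5,suppress=True)
w=shot("wrist")
w["V"]=np.linalg.inv(w["tool_from_camera"])
for uv,z in [((210,116.5),.179),((429.4,116.5),.179),((223,113),.2140),((409.1,113),.2140)]: print(back(w,[uv],z))
t=shot("side","s5")
E
```

```text
[[ 0.07108 -0.05355  0.179  ]]
[[0.07104 0.0535  0.179  ]]
[[ 0.07329 -0.05812  0.214  ]]
[[0.0732  0.05367 0.214  ]]
```

View pics/s5.png

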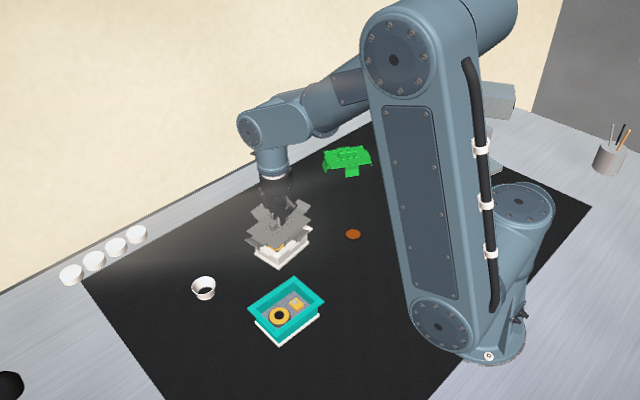

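```bash
python3 -m handwheel '[{"offset":[0.0004,-0.0021,0],"spin":0,"grip":0},{"offset":[0.0004,-0.0021,0.008],"spin":0,"grip":0},{"offset":[0.0004,-0.0021,0.014],"spin":0,"grip":0},{"offset":[0.0004,-0.0021,0.016],"spin":0,"grip":0},{"offset":[0.0004,-0.0021,0.016],"spin":0,"grip":0},{"offset":[0.0004,-0.0021,0.016],"spin":0,"grip":0}]'
python3 - <<'E'
from ortho import *
np.set_printoptions(precision=4,suppress=True)
w=shot("wrist","w6"); print(yaw())
im=cv2.imread("pics/w6.png")
cv2.imwrite("pics/w6z.png",cv2.resize(im[95:145,200:440],None,fx=3.3,fy=8,interpolation=cv2.INTER_NEAREST))
E
```

```text
time_s: 9.48
eef_pos: [0.5297, 0.176, 0.2598]
eef_rot: [0.0, 0.663, 0.748, 0.0]
wrist_force: [-0.1, -0.8, -4.2]
opening: 0.147
(np.float64(96.8780697941605), array([[-0.1198,  0.9928,  0.0005,  0.5297],
       [ 0.9928,  0.1198,  0.0001,  0.176 ],
       [-0.    ,  0.0005, -1.    ,  0.2599],
       [ 0.    ,  0.    ,  0.    ,  1.    ]]))
```

View pics/w6z.png

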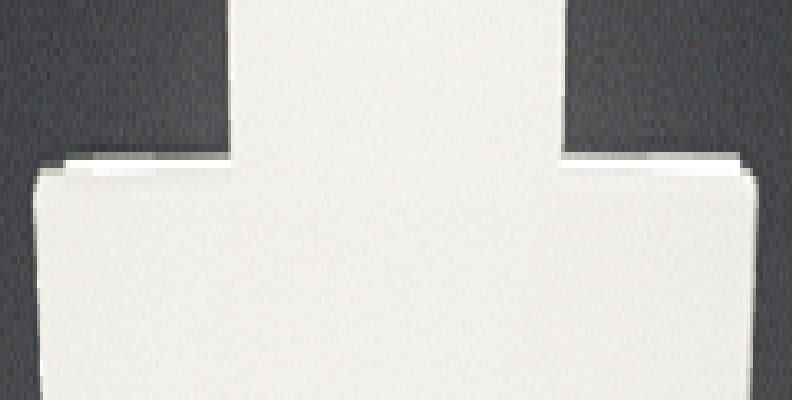

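```bash
python3 - <<'E'
import cv2,numpy as np
im=cv2.imread("pics/w6.png")
a=cv2.resize(im[106:126,205:235],None,fx=13,fy=13,interpolation=0);b=cv2.resize(im[106:126,405:435],None,fx=13,fy=13,interpolation=0)
cv2.imwrite("pics/w6c.png",np.hstack([a,b]))
g=im[:,:,1].astype(int)
for r in (113,114,115,116,117,118): print(r,g[r,206:226],g[r,414:434])
E
```

```text
113 [67 72 75 66 71 68 69 68 68 67 67 66 67 70 69 64 66 62 59 61] [71 62 73 65 64 75 69 63 64 73 66 65 73 72 78 72 66 71 74 72]
114 [ 70  64  68  65  71  65  64  65  63  61  66  66  63  69  89  92  98  98
  98 100] [181 183 185 177 181 176 179 178 178 157  71  60  66  65  74  66  71  72
  71  70]
115 [ 68  65  66  69  64  65  82  90  93  88  94  89 100 168 248 255 253 253
 255 255] [255 255 255 255 255 255 255 255 255 255 135  85  81  68  65  71  70  77
  64  69]
116 [ 73  70  74  68  70 118 191 210 201 203 201 207 203 223 240 237 239 238
 237 237] [251 251 251 252 253 253 253 254 255 255 212 207 200 139  72  68  67  73
  72  70]
117 [ 70  70  68  60 102 200 246 242 240 239 238 238 239 236 233 234 232 233
 234 233] [238 237 238 237 238 238 239 236 238 242 239 245 249 234 180 105  71  66
  69  68]
118 [ 74  71  59  66 160 238 244 239 239 238 238 239 238 237 235 236 235 236
 237 236] [239 238 238 238 239 240 237 239 239 240 240 242 243 245 217 146  71  69
  74  72]
```

View pics/w6c.png

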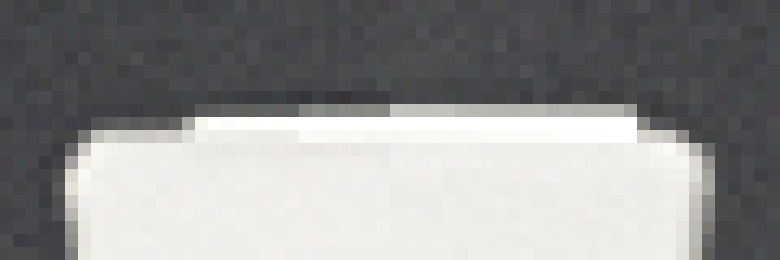

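```bash
python3 - <<'E'
from ortho import *
np.set_printoptions(precision=5,suppress=True)
w=shot("wrist"); print(yaw())
w["V"]=np.linalg.inv(w["tool_from_camera"])
for uv,z in [((210.2,116.3),.179),((429,116.3),.179),((219.4,114.6),.197),((424.3,114.6),.197)]: print(back(w,[uv],z))
E
```

```text
(np.float64(96.87985728278397), array([[-0.11979,  0.9928 ,  0.00052,  0.52966],
       [ 0.9928 ,  0.11979,  0.00005,  0.17597],
       [-0.00001,  0.00053, -1.     ,  0.25993],
       [ 0.     ,  0.     ,  0.     ,  1.     ]]))
[[ 0.07117 -0.05344  0.179  ]]
[[0.07113 0.05329 0.179  ]]
[[ 0.07216 -0.05477  0.197  ]]
[[0.07214 0.05712 0.197  ]]
```

```bash
python3 -m handwheel '[{"offset":[-0.0004,0.0012,0],"spin":-0.1,"grip":0},{"offset":[-0.0004,0.0012,0.002],"spin":-0.1,"grip":0},{"offset":[-0.0004,0.0012,0.004],"spin":-0.1,"grip":0},{"offset":[-0.0004,0.0012,0.005],"spin":-0.1,"grip":0},{"offset":[-0.0004,0.0012,0.005],"spin":-0.1,"grip":0},{"offset":[-0.0004,0.0012,0.005],"spin":-0.1,"grip":0}]'
python3 - <<'E'
from ortho import *
np.set_printoptions(precision=4,suppress=True)
w=shot("wrist","w7"); print(yaw()); print(ctrl.get_obs()["torque"])
im=cv2.imread("pics/w7.png")
a=cv2.resize(im[106:126,205:235],None,fx=13,fy=13,interpolation=0);b=cv2.resize(im[106:126,405:435],None,fx=13,fy=13,interpolation=0)
cv2.imwrite("pics/w7c.png",np.hstack([a,b]))
E
```

```text
time_s: 10.32
eef_pos: [0.5308, 0.1757, 0.2547]
eef_rot: [-0.0, 0.663, 0.749, -0.0]
wrist_force: [-0.7, -0.3, -4.0]
opening: 0.143
(np.float64(96.97701658690902), array([[-0.1215,  0.9926,  0.0001,  0.5308],
       [ 0.9926,  0.1215,  0.    ,  0.1757],
       [ 0.    ,  0.0001, -1.    ,  0.2548],
       [ 0.    ,  0.    ,  0.    ,  1.    ]]))
[ 0.0222  0.0003 -0.0175]
```

View pics/w7c.png

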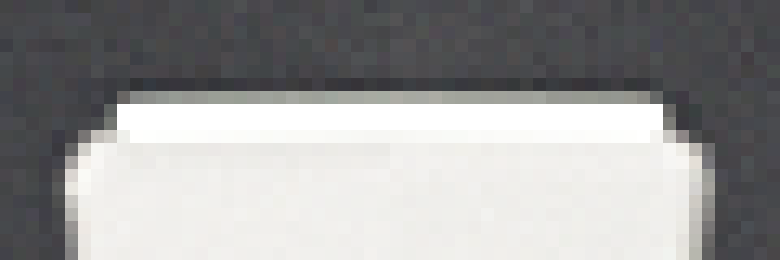

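```bash
python3 -m handwheel '[{"offset":[0,0,0.001],"spin":0,"grip":0},{"offset":[0,0,0.002],"spin":0,"grip":0},{"offset":[0,0,0.003],"spin":0,"grip":0},{"offset":[0,0,0.003],"spin":0,"grip":0}]'; python3 -m handwheel '[{"offset":[0,0,0.001],"spin":0,"grip":0},{"offset":[0,0,0.0015],"spin":0,"grip":0},{"offset":[0,0,0.0015],"spin":0,"grip":0}]'
```

```text
time_s: 10.88
eef_pos: [0.5307, 0.1757, 0.2515]
eef_rot: [-0.0, 0.663, 0.749, -0.0]
wrist_force: [0.1, -0.1, -3.9]
opening: 0.146
time_s: 11.25
eef_pos: [0.5307, 0.1757, 0.2501]
eef_rot: [-0.0, 0.663, 0.749, -0.0]
wrist_force: [0.1, -0.0, -3.5]
opening: 0.145
```

```bash
python3 -m handwheel '[{"offset":[0,0,0.001],"spin":0,"grip":0},{"offset":[0,0,0.0015],"spin":0,"grip":0},{"offset":[0,0,0.0015],"spin":0,"grip":0}]'; python3 -m handwheel '[{"offset":[0,0,0.001],"spin":0,"grip":0},{"offset":[0,0,0.0015],"spin":0,"grip":0},{"offset":[0,0,0.0015],"spin":0,"grip":0}]'; python3 -m handwheel '[{"offset":[0,0,0.0005],"spin":0,"grip":0},{"offset":[0,0,0.001],"spin":0,"grip":0},{"offset":[0,0,0.001],"spin":0,"grip":0}]'
```

```text
time_s: 11.62
eef_pos: [0.5307, 0.1757, 0.2486]
eef_rot: [-0.0, 0.663, 0.749, -0.0]
wrist_force: [-0.5, 0.4, -4.7]
opening: 0.145
time_s: 12.0
eef_pos: [0.5309, 0.1757, 0.2477]
eef_rot: [0.0, 0.663, 0.749, 0.0]
wrist_force: [-2.3, -1.3, 2.3]
opening: 0.151
time_s: 12.38
eef_pos: [0.5309, 0.1757, 0.2477]
eef_rot: [0.0, 0.663, 0.749, -0.0]
wrist_force: [-7.1, -2.6, 11.8]
opening: 0.144
```

```bash
python3 - <<'E'
from ortho import *
w=shot("wrist","w8"); s=shot("side")
cv2.imwrite("pics/s8z.png",cv2.resize(s["color"][180:280,220:340,::-1],None,fx=6,fy=6,interpolation=2))
E
```

```text
(no output)
```

View pics/w8.png

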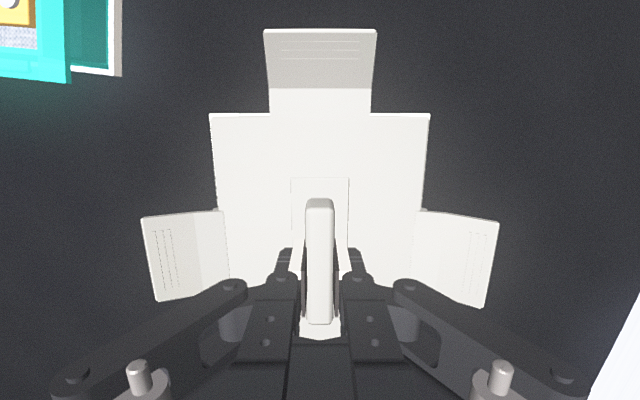

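View pics/s8z.png

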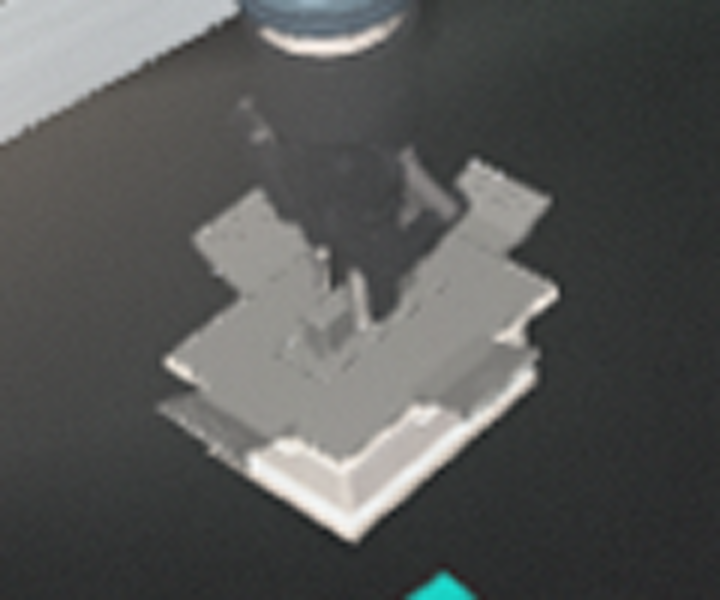

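```bash
python3 -m handwheel '[{"offset":[0,0,-0.0012],"spin":0,"grip":0},{"offset":[0,0,-0.0012],"spin":0,"grip":0},{"offset":[0,0,-0.0012],"spin":0,"grip":0.45},{"offset":[0,0,-0.0012],"spin":0,"grip":0.45},{"offset":[0,0,-0.0012],"spin":0,"grip":0.45},{"offset":[0,0,-0.0012],"spin":0,"grip":0.45},{"offset":[0,0,-0.02],"spin":0,"grip":0.45},{"offset":[0,0,-0.07],"spin":0,"grip":0.45},{"offset":[0,0,-0.12],"spin":0,"grip":0},{"offset":[0,0,-0.15],"spin":0,"grip":0},{"offset":[0,0,-0.15],"spin":0,"grip":0},{"offset":[0,0,-0.15],"spin":0,"grip":0}]'
python3 - <<'E'
from ortho import *
np.set_printoptions(precision=4,suppress=True)
w=shot("wrist","w9"); print(yaw()); s=shot("side")
cv2.imwrite("pics/s9z.png",cv2.resize(s["color"][180:280,220:340,::-1],None,fx=6,fy=6,interpolation=2))
cv2.imwrite("pics/o9.png",ortho(w,(.531,.1744),.069,half=.11,s=2500))
E
```

```text
time_s: 13.98
eef_pos: [0.5304, 0.1757, 0.3959]
eef_rot: [-0.0, 0.663, 0.749, -0.0]
wrist_force: [0.4, -0.1, 0.3]
opening: -0.001
(np.float64(96.97683804896748), array([[-0.1215,  0.9926, -0.002 ,  0.5302],
       [ 0.9926,  0.1215, -0.0002,  0.1756],
       [ 0.    , -0.002 , -1.    ,  0.3951],
       [ 0.    ,  0.    ,  0.    ,  1.    ]]))
```

View pics/w9.png

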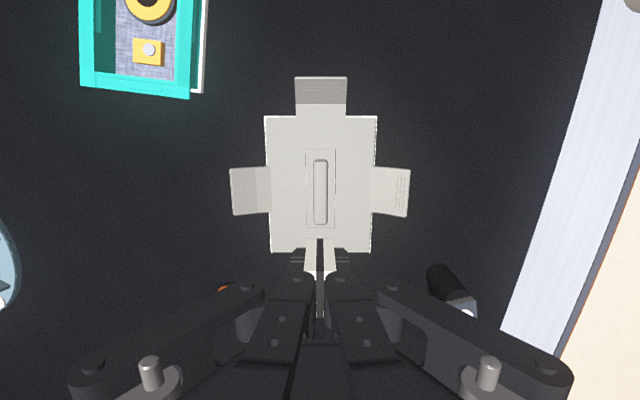

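View pics/s9z.png

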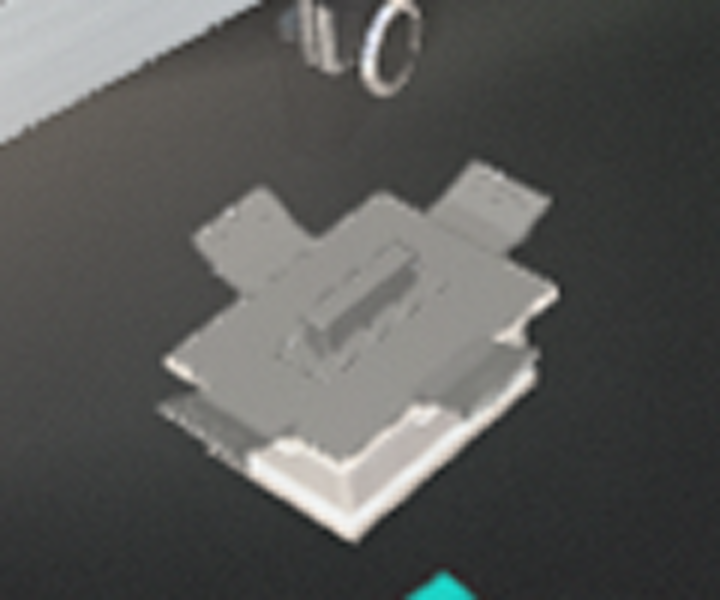

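View pics/o9.png

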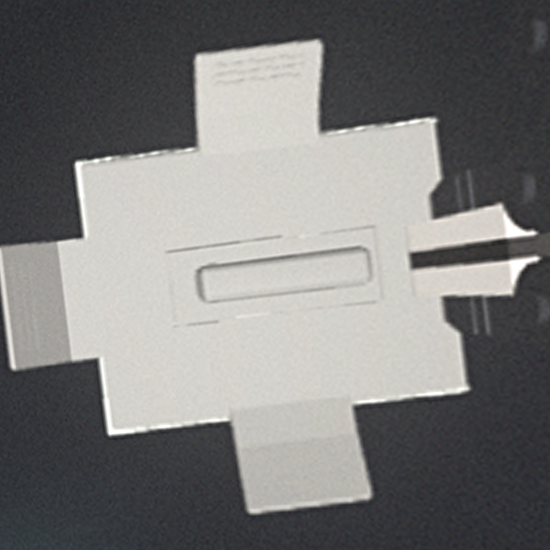

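```bash
python3 -m handwheel '[{"offset":[-0.001,0.05,0.03],"spin":0,"grip":0},{"offset":[-0.001,0.0935,0.07],"spin":0,"grip":0},{"offset":[-0.001,0.0935,0.118],"spin":0,"grip":0},{"offset":[-0.001,0.0955,0.133],"spin":0,"grip":0},{"offset":[-0.001,0.0975,0.146],"spin":0,"grip":0},{"offset":[-0.001,0.0975,0.156],"spin":0,"grip":0},{"offset":[-0.001,0.0975,0.166],"spin":0,"grip":0},{"offset":[-0.001,0.0965,0.174],"spin":0,"grip":0},{"offset":[-0.001,0.0955,0.182],"spin":0,"grip":0},{"offset":[-0.001,0.0945,0.190],"spin":0,"grip":0},{"offset":[-0.001,0.0935,0.195],"spin":0,"grip":0},{"offset":[-0.001,0.0935,0.195],"spin":0,"grip":0},{"offset":[-0.001,0.0935,0.195],"spin":0,"grip":0}]'
python3 - <<'E'
from ortho import *
np.set_printoptions(precision=4,suppress=True)
w=shot("wrist","w10"); print(yaw()); s=shot("side")
cv2.imwrite("pics/s10z.png",cv2.resize(s["color"][160:280,220:340,::-1],None,fx=5,fy=5,interpolation=2))
E
```

```text
time_s: 15.7
eef_pos: [0.6238, 0.1861, 0.2014]
eef_rot: [0.0, 0.663, 0.749, 0.0]
wrist_force: [0.9, -0.4, 0.4]
opening: -0.001
(np.float64(96.98048229402536), array([[-0.1215,  0.9926,  0.0004,  0.6238],
       [ 0.9926,  0.1215,  0.0001,  0.1861],
       [ 0.    ,  0.0004, -1.    ,  0.2015],
       [ 0.    ,  0.    ,  0.    ,  1.    ]]))
```

View pics/w10.png

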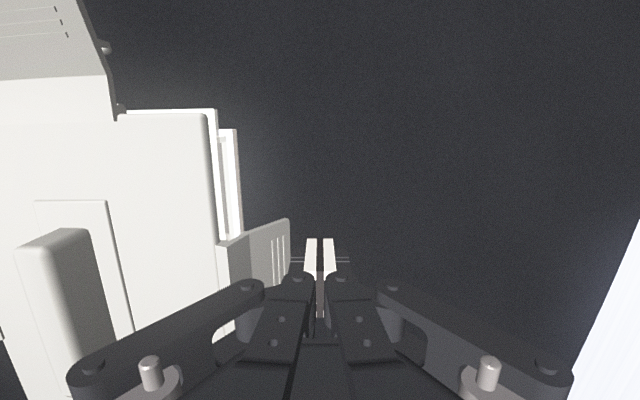

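View pics/s10z.png

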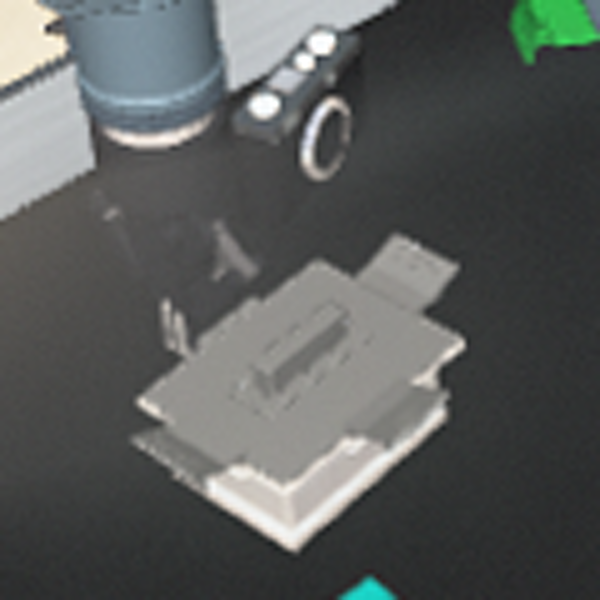

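```bash
python3 -m handwheel '[{"offset":[0,-0.002,0],"spin":0,"grip":0},{"offset":[0,-0.004,0],"spin":0,"grip":0},{"offset":[0,-0.006,0],"spin":0,"grip":0},{"offset":[0,-0.006,0],"spin":0,"grip":0}]';python3 -m handwheel '[{"offset":[0,-0.0015,0],"spin":0,"grip":0},{"offset":[0,-0.003,0],"spin":0,"grip":0},{"offset":[0,-0.003,0],"spin":0,"grip":0}]';python3 -m handwheel '[{"offset":[0,-0.001,0],"spin":0,"grip":0},{"offset":[0,-0.002,0],"spin":0,"grip":0},{"offset":[0,-0.002,0],"spin":0,"grip":0}]'
```

```text
time_s: 16.3
eef_pos: [0.6175, 0.1853, 0.2012]
eef_rot: [-0.0, 0.663, 0.749, -0.0]
wrist_force: [-0.8, -0.4, -0.1]
opening: -0.0
time_s: 16.68
eef_pos: [0.6151, 0.185, 0.2016]
eef_rot: [0.001, 0.663, 0.749, 0.001]
wrist_force: [2.2, 0.3, -0.3]
opening: -0.0
time_s: 17.05
eef_pos: [0.6134, 0.1847, 0.2018]
eef_rot: [0.001, 0.663, 0.749, 0.001]
wrist_force: [4.5, 1.6, -0.5]
opening: 0.0
```

```bash
for i in 1 2; do python3 -m handwheel '[{"offset":[0,-0.0005,0],"spin":0,"grip":0},{"offset":[0,-0.001,0],"spin":0,"grip":0},{"offset":[0,-0.001,0],"spin":0,"grip":0}]' | egrep 'time|pos|force'; done
```

```text
time_s: 17.42
eef_pos: [0.6125, 0.1846, 0.2018]
wrist_force: [5.4, 0.4, -0.2]
time_s: 17.8
eef_pos: [0.611, 0.1845, 0.2014]
wrist_force: [3.1, -0.2, -0.2]
```

```bash
for i in 1 2; do python3 -m handwheel '[{"offset":[0,-0.0005,0],"spin":0,"grip":0},{"offset":[0,-0.001,0],"spin":0,"grip":0},{"offset":[0,-0.001,0],"spin":0,"grip":0}]' | egrep 'time|pos|force'; done
```

```text
time_s: 18.18
eef_pos: [0.6101, 0.1844, 0.2016]
wrist_force: [4.7, 1.7, 0.7]
time_s: 18.55
eef_pos: [0.6092, 0.1843, 0.2018]
wrist_force: [4.9, 0.8, 3.3]
```

```bash
for i in 1 2; do python3 -m handwheel '[{"offset":[0,-0.0005,0],"spin":0,"grip":0},{"offset":[0,-0.001,0],"spin":0,"grip":0},{"offset":[0,-0.001,0],"spin":0,"grip":0}]' | egrep 'time|pos|force'; done; python3 - <<'E'
from ortho import *
w=shot("wrist","w11")
E
```

```text
time_s: 18.92
eef_pos: [0.6081, 0.1842, 0.202]
wrist_force: [3.7, 0.4, 5.8]
time_s: 19.3
eef_pos: [0.6076, 0.1841, 0.2022]
wrist_force: [6.0, 1.1, 4.8]
```

View pics/w11.png

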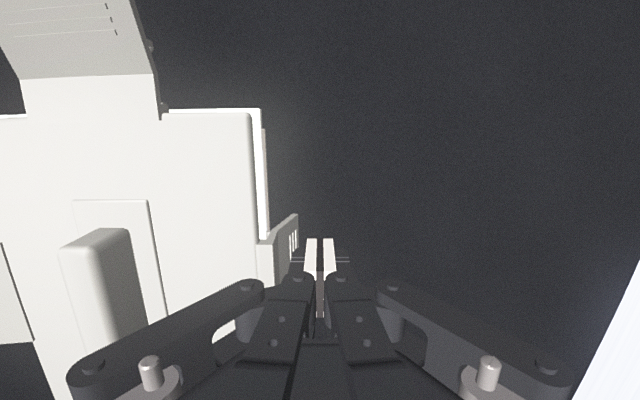

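```bash
python3 -m handwheel '[{"offset":[0,0.01,0],"spin":0,"grip":0},{"offset":[0,0.015,0],"spin":10,"grip":0},{"offset":[0,0.015,0],"spin":20,"grip":0},{"offset":[0,0.015,0],"spin":30,"grip":0},{"offset":[0,0.015,0],"spin":40,"grip":0},{"offset":[0,0.015,0],"spin":50,"grip":0},{"offset":[0,0.015,0],"spin":60,"grip":0},{"offset":[0,0.015,0],"spin":70,"grip":0},{"offset":[0,0.015,0],"spin":80,"grip":0},{"offset":[0,0.015,0],"spin":90,"grip":0},{"offset":[0,0.015,0],"spin":90,"grip":0}]'; python3 - <<'E'
from ortho import *
w=shot("wrist","w12"); print(yaw()[0])
s=shot("side")
cv2.imwrite("pics/s12z.png",cv2.resize(s["color"][160:280,220:340,::-1],None,fx=5,fy=5,interpolation=2))
E
```

```text
time_s: 20.72
eef_pos: [0.6209, 0.1858, 0.1999]
eef_rot: [0.0, 0.998, 0.062, -0.002]
wrist_force: [-0.1, 1.0, 0.1]
opening: -0.001
7.192042985719436
```

View pics/w12.png

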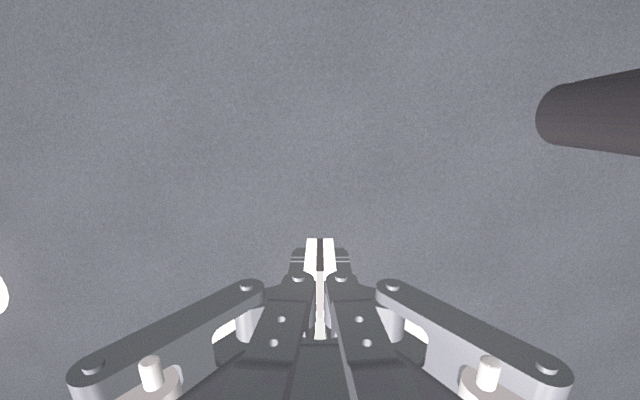

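View pics/s12z.png

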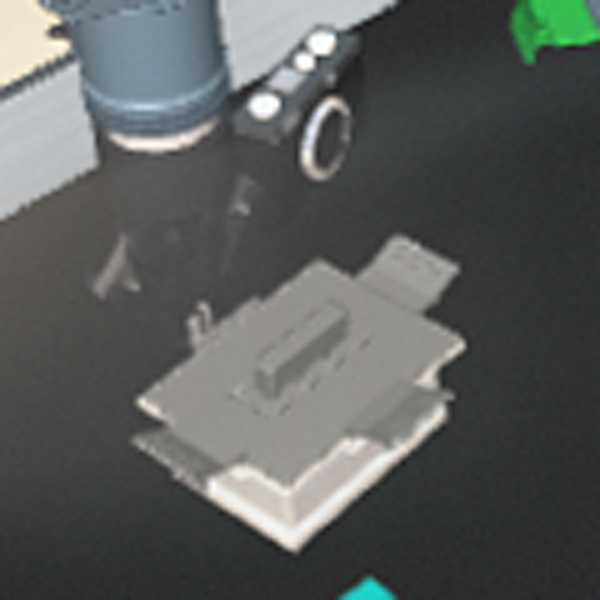

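```bash
python3 -m handwheel '[{"offset":[-0.003,0,0],"spin":0,"grip":0},{"offset":[-0.006,0,0],"spin":0,"grip":0},{"offset":[-0.006,0,0],"spin":0,"grip":0}]'| egrep 'time|pos|force'; for i in 1 2 3; do python3 -m handwheel '[{"offset":[-0.001,0,0],"spin":0,"grip":0},{"offset":[-0.0015,0,0],"spin":0,"grip":0}]' | egrep 'time|pos|force'; done
```

```text
time_s: 21.2
eef_pos: [0.6154, 0.1851, 0.2012]
wrist_force: [0.9, -0.3, -0.1]
time_s: 21.45
eef_pos: [0.6143, 0.1849, 0.2013]
wrist_force: [-0.9, 0.0, -0.6]
time_s: 21.7
eef_pos: [0.6127, 0.1847, 0.2012]
wrist_force: [-0.2, -0.3, -0.1]
time_s: 21.95
eef_pos: [0.6112, 0.1845, 0.2012]
wrist_force: [-0.2, -0.0, 0.4]
```

```bash
for i in 1 2 3 4; do python3 -m handwheel '[{"offset":[-0.001,0,0],"spin":0,"grip":0},{"offset":[-0.0015,0,0],"spin":0,"grip":0}]' | egrep 'pos|force'; done
```

```text
eef_pos: [0.6097, 0.1844, 0.2012]
wrist_force: [-0.0, -0.4, -0.4]
eef_pos: [0.6082, 0.1842, 0.2012]
wrist_force: [-1.2, 0.4, 0.8]
eef_pos: [0.6074, 0.184, 0.2015]
wrist_force: [4.9, 0.6, -1.5]
eef_pos: [0.6066, 0.1839, 0.202]
wrist_force: [8.8, 0.6, -3.2]
```

```bash
for i in 1 2 3; do python3 -m handwheel '[{"offset":[-0.0005,0,0],"spin":0,"grip":0},{"offset":[-0.001,0,0],"spin":0,"grip":0}]' | egrep 'pos|force'; done
```

```text
eef_pos: [0.6062, 0.1838, 0.2026]
wrist_force: [8.4, 0.5, -0.4]
eef_pos: [0.6056, 0.1837, 0.2031]
wrist_force: [9.7, 0.8, -0.9]
eef_pos: [0.6051, 0.1836, 0.2034]
wrist_force: [11.6, 2.7, -2.2]
```

```bash
for i in 1 2 3; do python3 -m handwheel '[{"offset":[-0.0005,0,0],"spin":0,"grip":0},{"offset":[-0.001,0,0],"spin":0,"grip":0}]' | egrep 'pos|rot|force'; done
```

```text
eef_pos: [0.6046, 0.1835, 0.2037]
eef_rot: [-0.0, 0.998, 0.061, 0.006]
wrist_force: [14.4, 1.8, -2.3]
eef_pos: [0.6041, 0.1834, 0.2041]
eef_rot: [-0.0, 0.998, 0.061, 0.007]
wrist_force: [14.5, 1.9, -1.1]
eef_pos: [0.6036, 0.1832, 0.2044]
eef_rot: [-0.0, 0.998, 0.06, 0.008]
wrist_force: [17.3, 3.3, -1.0]
```

```bash
python3 -m handwheel '[{"offset":[0.008,0,0],"spin":0,"grip":0},{"offset":[0.015,0,0],"spin":0,"grip":0},{"offset":[0.015,0,-0.03],"spin":0,"grip":0},{"offset":[0.015,0,-0.08],"spin":0,"grip":0},{"offset":[0.0,0,-0.13],"spin":0,"grip":0},{"offset":[-0.05,0,-0.16],"spin":0,"grip":0},{"offset":[-0.1,0,-0.16],"spin":0,"grip":0},{"offset":[-0.129,0,-0.16],"spin":0,"grip":0},{"offset":[-0.129,0,-0.16],"spin":0,"grip":0},{"offset":[-0.129,0,-0.16],"spin":0,"grip":0}]'; python3 - <<'E'
from ortho import *
np.set_printoptions(precision=4,suppress=True)
w=shot("wrist","w13"); print(yaw())
s=shot("side")
cv2.imwrite("pics/s13z.png",cv2.resize(s["color"][180:280,220:340,::-1],None,fx=6,fy=6,interpolation=2))
E
```

```text
time_s: 25.7
eef_pos: [0.4718, 0.1675, 0.3613]
eef_rot: [0.0, 0.998, 0.061, 0.0]
wrist_force: [1.1, -0.0, -0.6]
opening: 0.003
(np.float64(6.969901443385095), array([[ 0.9926,  0.1213,  0.0001,  0.4721],
       [ 0.1213, -0.9926,  0.    ,  0.1674],
       [ 0.0001, -0.    , -1.    ,  0.3612],
       [ 0.    ,  0.    ,  0.    ,  1.    ]]))
```

View pics/w13.png

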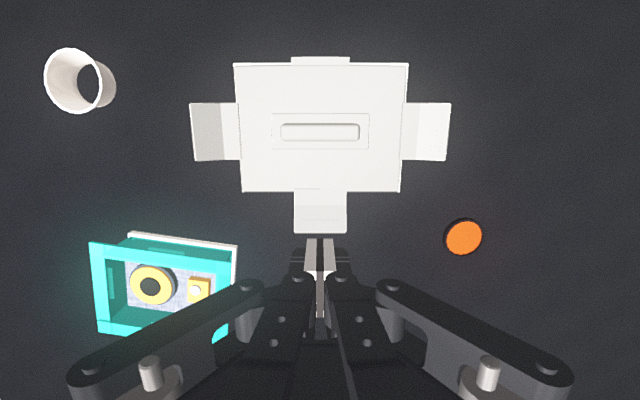

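View pics/s13z.png

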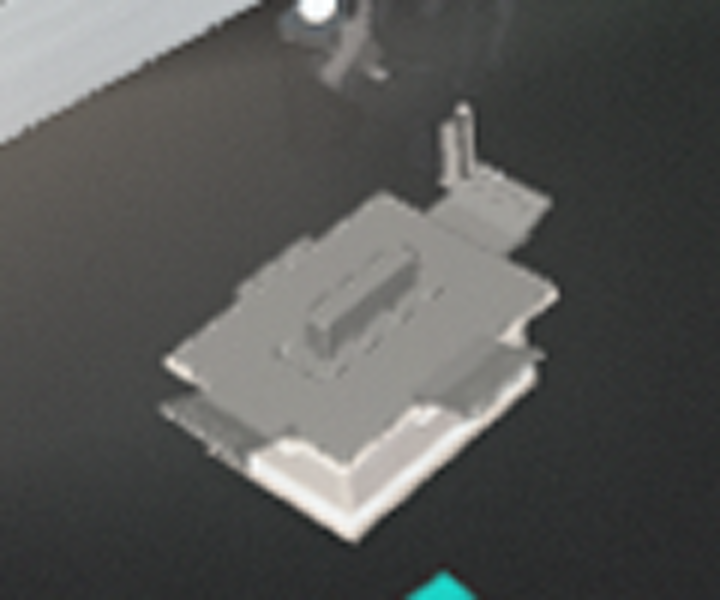

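```bash
python3 - <<'E'
from ortho import *
np.set_printoptions(precision=4,suppress=True)
w=shot("wrist"); im=w["color"].astype(int)[:,:,1]
print(im[50:72,320], im[50:72,260])
inv=np.linalg.inv(tcp(ctrl.get_obs())) 
f=lambda uv,z:(inv@np.r_[back(w,[uv],z)[0],1])[:2]
near=lambda c:f(c,.069)
for c in [(235,64.5),(408,64.5),(400,192),(240,192),(320,64.5)]: print(c,near(c))
for z in (.031,.034,.037): print(f((320,57.5),z))
E
```

```text
[ 79  79  75  79  70  74 129 244 246 243 243 242 242 243 241 243 232 243
 242 241 242 241] [ 78  78  76  79  77  78  83  79  76  84  80  71 102 255 255 245 220 241
 242 240 239 242]
(235, 64.5) [ 0.1132 -0.07  ]
(408, 64.5) [0.1132 0.073 ]
(400, 192) [0.0045 0.0737]
(240, 192) [ 0.0046 -0.0732]
(320, 64.5) [0.1127 0.0002]
[0.1251 0.0003]
[0.1245 0.0003]
[0.124  0.0003]
```

```bash
python3 -m handwheel '[{"offset":[-0.030,0,0.04],"spin":0,"grip":0},{"offset":[-0.030,0,0.083],"spin":0,"grip":0},{"offset":[-0.032,0,0.098],"spin":0,"grip":0},{"offset":[-0.034,0,0.111],"spin":0,"grip":0},{"offset":[-0.034,0,0.121],"spin":0,"grip":0},{"offset":[-0.034,0,0.131],"spin":0,"grip":0},{"offset":[-0.033,0,0.139],"spin":0,"grip":0},{"offset":[-0.032,0,0.147],"spin":0,"grip":0},{"offset":[-0.031,0,0.155],"spin":0,"grip":0},{"offset":[-0.030,0,0.161],"spin":0,"grip":0},{"offset":[-0.027,0,0.161],"spin":0,"grip":0},{"offset":[-0.027,0,0.161],"spin":0,"grip":0}]';  for i in 1 2 ; do python3 -m handwheel '[{"offset":[0.001,0,0],"spin":0,"grip":0},{"offset":[0.002,0,0],"spin":0,"grip":0}]' | egrep 'pos|force'; done
python3 - <<'E'
from ortho import *
w=shot("wrist","w14")
E
```

```text
time_s: 27.35
eef_pos: [0.4449, 0.1642, 0.2003]
eef_rot: [0.0, 0.998, 0.061, 0.0]
wrist_force: [-0.4, -0.7, 0.4]
opening: -0.0
eef_pos: [0.4466, 0.1644, 0.2004]
wrist_force: [-0.3, -0.2, 0.3]
eef_pos: [0.4486, 0.1647, 0.2003]
wrist_force: [-0.3, -0.2, 0.3]
```

View pics/w14.png

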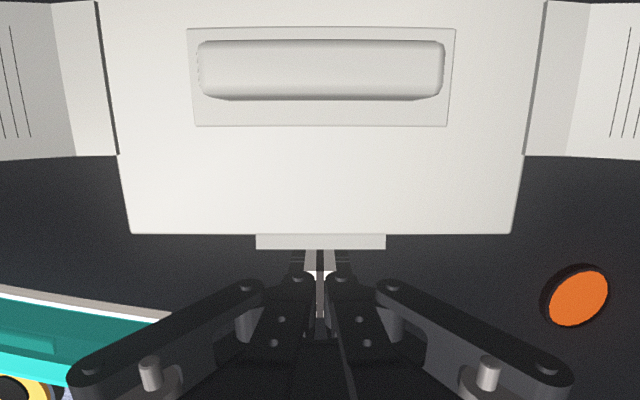

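```bash
for i in 1 2 3; do python3 -m handwheel '[{"offset":[0.001,0,0],"spin":0,"grip":0},{"offset":[0.0015,0,0],"spin":0,"grip":0}]' | egrep 'time|pos|force'; done
```

```text
time_s: 28.15
eef_pos: [0.4498, 0.1648, 0.2001]
wrist_force: [-1.5, -0.1, 0.4]
time_s: 28.4
eef_pos: [0.4508, 0.165, 0.1998]
wrist_force: [-4.7, -0.8, 0.2]
time_s: 28.65
eef_pos: [0.4519, 0.1651, 0.1995]
wrist_force: [-5.5, -0.8, -1.5]
```

```bash
for i in 1 2 3; do python3 -m handwheel '[{"offset":[0.001,0,0],"spin":0,"grip":0},{"offset":[0.0015,0,0],"spin":0,"grip":0}]' | egrep 'time|pos|force'; done
```

```text
time_s: 28.9
eef_pos: [0.4531, 0.1653, 0.1991]
wrist_force: [-6.4, -1.3, -1.4]
time_s: 29.15
eef_pos: [0.4548, 0.1655, 0.1992]
wrist_force: [-3.7, -1.0, -2.4]
time_s: 29.4
eef_pos: [0.457, 0.1657, 0.1999]
wrist_force: [-5.4, -0.6, -2.0]
```

```bash
for i in 1 2 3; do python3 -m handwheel '[{"offset":[0.001,0,0],"spin":0,"grip":0},{"offset":[0.0015,0,0],"spin":0,"grip":0}]' | egrep 'time|pos|force'; done
```

```text
time_s: 29.65
eef_pos: [0.4577, 0.1658, 0.1998]
wrist_force: [-10.9, -2.4, 2.7]
time_s: 29.9
eef_pos: [0.4585, 0.166, 0.1996]
wrist_force: [-13.3, -2.6, 7.9]
time_s: 30.15
eef_pos: [0.4593, 0.1662, 0.1992]
wrist_force: [-16.7, -2.8, 8.2]
```

```bash
python3 -m handwheel '[{"offset":[-0.008,0,0],"spin":0,"grip":0},{"offset":[-0.015,0,-0.01],"spin":0,"grip":0},{"offset":[-0.015,0.01,-0.06],"spin":-10,"grip":0},{"offset":[-0.0,0.03,-0.10],"spin":-20,"grip":0},{"offset":[0.02,0.07,-0.12],"spin":-30,"grip":0},{"offset":[0.05,0.108,-0.12],"spin":-40,"grip":0},{"offset":[0.0695,0.108,-0.12],"spin":-50,"grip":0},{"offset":[0.0695,0.108,-0.12],"spin":-60,"grip":0},{"offset":[0.0695,0.108,-0.12],"spin":-70,"grip":0},{"offset":[0.0695,0.108,-0.12],"spin":-80,"grip":0},{"offset":[0.0695,0.108,-0.12],"spin":-90,"grip":0},{"offset":[0.0695,0.108,-0.12],"spin":-90,"grip":0},{"offset":[0.0695,0.108,-0.12],"spin":-90,"grip":0}]'
python3 - <<'E'
from ortho import *
np.set_printoptions(precision=4,suppress=True)
w=shot("wrist","w15"); print(yaw())
E
```

```text
time_s: 31.78
eef_pos: [0.5442, 0.0675, 0.321]
eef_rot: [0.001, 0.664, 0.748, 0.001]
wrist_force: [0.2, 0.2, 0.2]
opening: 0.002
(np.float64(96.81997496537316), array([[-0.1188,  0.9929,  0.0013,  0.5442],
       [ 0.9929,  0.1188, -0.0001,  0.0675],
       [-0.0002,  0.0013, -1.    ,  0.3208],
       [ 0.    ,  0.    ,  0.    ,  1.    ]]))
```

View pics/w15.png

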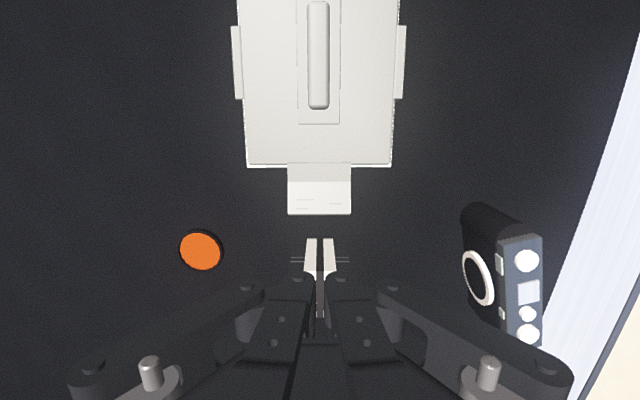

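```bash
python3 -m handwheel '[{"offset":[0,0,0.042],"spin":0,"grip":0},{"offset":[-0.002,0,0.057],"spin":0,"grip":0},{"offset":[-0.004,0,0.070],"spin":0,"grip":0},{"offset":[-0.004,0,0.080],"spin":0,"grip":0},{"offset":[-0.004,0,0.090],"spin":0,"grip":0},{"offset":[-0.003,0,0.098],"spin":0,"grip":0},{"offset":[-0.002,0,0.106],"spin":0,"grip":0},{"offset":[-0.001,0,0.114],"spin":0,"grip":0},{"offset":[0,0,0.120],"spin":0,"grip":0},{"offset":[0.003,0,0.120],"spin":0,"grip":0},{"offset":[0.003,0,0.120],"spin":0,"grip":0}]';  for i in 1 2 3; do python3 -m handwheel '[{"offset":[0.001,0,0],"spin":0,"grip":0},{"offset":[0.002,0,0],"spin":0,"grip":0}]' | egrep 'pos|force'; done
python3 - <<'E'
from ortho import *
w=shot("wrist","w16")
E
```

```text
time_s: 33.2
eef_pos: [0.5437, 0.0707, 0.2003]
eef_rot: [0.0, 0.663, 0.749, 0.0]
wrist_force: [-0.2, 0.1, 0.4]
opening: -0.003
eef_pos: [0.5435, 0.072, 0.2003]
wrist_force: [1.3, -5.3, -2.2]
eef_pos: [0.5433, 0.0736, 0.2002]
wrist_force: [0.3, -6.3, -3.9]
eef_pos: [0.543, 0.076, 0.2002]
wrist_force: [-0.2, -2.3, -1.3]
```

View pics/w16.png

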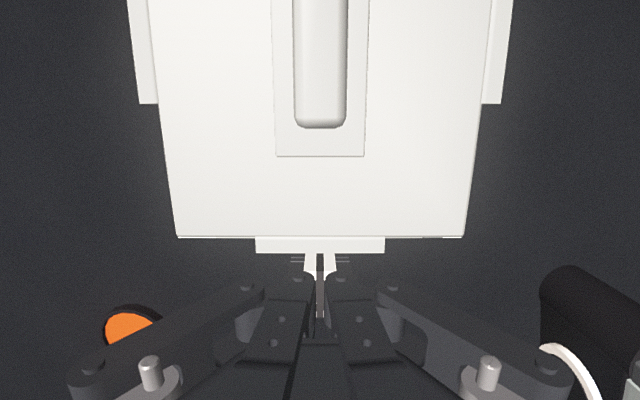

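```bash
for i in 1 2 3; do python3 -m handwheel '[{"offset":[0.001,0,0],"spin":0,"grip":0},{"offset":[0.0015,0,0],"spin":0,"grip":0}]' | egrep 'time|pos|force'; done
```

```text
time_s: 34.25
eef_pos: [0.5427, 0.0783, 0.2003]
wrist_force: [0.1, -2.1, 0.3]
time_s: 34.5
eef_pos: [0.5427, 0.0789, 0.2003]
wrist_force: [0.0, -5.5, -0.5]
time_s: 34.75
eef_pos: [0.5427, 0.0795, 0.2004]
wrist_force: [0.3, -11.5, 0.5]
```

```bash
for i in 1 2; do python3 -m handwheel '[{"offset":[0.001,0,0],"spin":0,"grip":0},{"offset":[0.001,0,0],"spin":0,"grip":0}]' | egrep 'time|pos|force'; done
```

```text
time_s: 35.0
eef_pos: [0.5427, 0.08, 0.2004]
wrist_force: [0.9, -13.2, -1.3]
time_s: 35.25
eef_pos: [0.5427, 0.0803, 0.2004]
wrist_force: [0.4, -17.0, -1.7]
```

```bash
python3 -m handwheel '[{"offset":[-0.008,0,0],"spin":0,"grip":0},{"offset":[-0.015,0,-0.01],"spin":0,"grip":0},{"offset":[-0.015,0,-0.06],"spin":0,"grip":0},{"offset":[-0.015,0,-0.11],"spin":0,"grip":0},{"offset":[0.03,0,-0.12],"spin":0,"grip":0},{"offset":[0.08,0,-0.12],"spin":0,"grip":0},{"offset":[0.13,0,-0.12],"spin":0,"grip":0},{"offset":[0.18,0,-0.12],"spin":0,"grip":0},{"offset":[0.2,0,-0.12],"spin":0,"grip":0},{"offset":[0.2,0,-0.12],"spin":0,"grip":0},{"offset":[0.2,0,-0.12],"spin":0,"grip":0}]'
python3 - <<'E'
from ortho import *
w=shot("wrist","w17"); s=shot("side"); 
cv2.imwrite("pics/s17z.png",cv2.resize(s["color"][180:280,220:340,::-1],None,fx=6,fy=6,interpolation=2))
E
```

```text
time_s: 36.62
eef_pos: [0.518, 0.2805, 0.3203]
eef_rot: [0.0, 0.663, 0.749, -0.0]
wrist_force: [-0.3, 0.9, -0.4]
opening: -0.004
```

View pics/s17z.png

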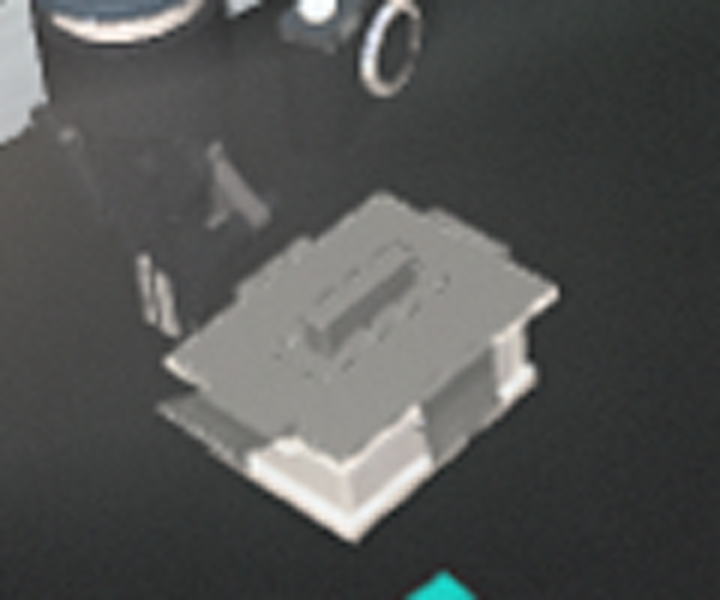

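```bash
python3 -m handwheel '[{"offset":[0.002,0,0.042],"spin":0,"grip":0},{"offset":[0.004,0,0.057],"spin":0,"grip":0},{"offset":[0.006,0,0.070],"spin":0,"grip":0},{"offset":[0.006,0,0.080],"spin":0,"grip":0},{"offset":[0.006,0,0.090],"spin":0,"grip":0},{"offset":[0.005,0,0.098],"spin":0,"grip":0},{"offset":[0.004,0,0.106],"spin":0,"grip":0},{"offset":[0.003,0,0.114],"spin":0,"grip":0},{"offset":[0.002,0,0.120],"spin":0,"grip":0},{"offset":[-0.001,0,0.120],"spin":0,"grip":0},{"offset":[-0.001,0,0.120],"spin":0,"grip":0}]';  for i in 1 2 3; do python3 -m handwheel '[{"offset":[-0.001,0,0],"spin":0,"grip":0},{"offset":[-0.002,0,0],"spin":0,"grip":0}]' | egrep 'pos|force'; done
python3 - <<'E'
from ortho import *
s=shot("side"); 
cv2.imwrite("pics/s18z.png",cv2.resize(s["color"][180:280,220:340,::-1],None,fx=6,fy=6,interpolation=2))
E
```

```text
time_s: 38.1
eef_pos: [0.5181, 0.2802, 0.2003]
eef_rot: [0.0, 0.663, 0.749, 0.0]
wrist_force: [0.7, -0.9, -0.5]
opening: -0.004
eef_pos: [0.5183, 0.2786, 0.2004]
wrist_force: [-0.2, 3.6, -1.8]
eef_pos: [0.5183, 0.2773, 0.2002]
wrist_force: [-0.0, 7.4, -3.8]
eef_pos: [0.5183, 0.2756, 0.2]
wrist_force: [1.0, 8.0, -3.3]
```

View pics/s18z.png

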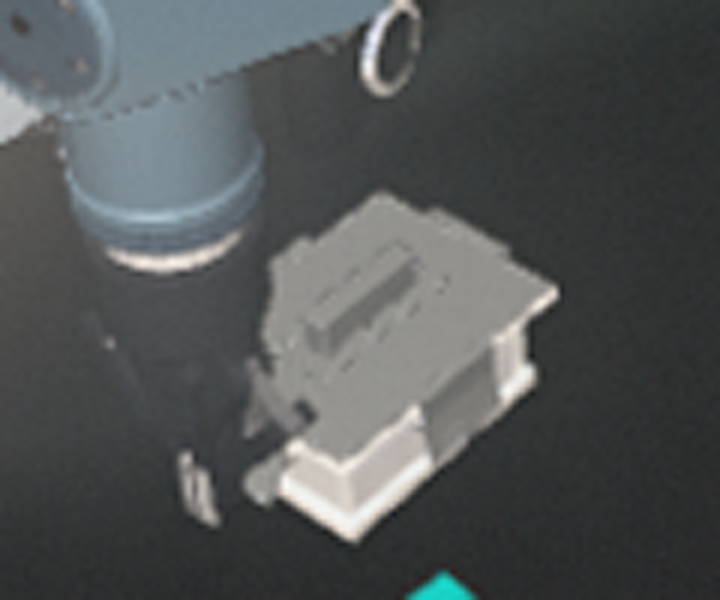

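```bash
for i in 1 2 3; do python3 -m handwheel '[{"offset":[-0.001,0,0],"spin":0,"grip":0},{"offset":[-0.0015,0,0],"spin":0,"grip":0}]' | egrep 'time|pos|force'; done
```

```text
time_s: 39.15
eef_pos: [0.5185, 0.2734, 0.2]
wrist_force: [-0.1, 2.7, -1.0]
time_s: 39.4
eef_pos: [0.5187, 0.272, 0.2001]
wrist_force: [-1.5, 8.1, -1.7]
time_s: 39.65
eef_pos: [0.5188, 0.2713, 0.2001]
wrist_force: [-1.3, 13.0, -3.8]
```

```bash
python3 -m handwheel '[{"offset":[-0.001,0,0],"spin":0,"grip":0},{"offset":[-0.0015,0,0],"spin":0,"grip":0}]' | egrep 'time|pos|force'; python3 -m handwheel '[{"offset":[0.008,0,0],"spin":0,"grip":0},{"offset":[0.016,0,-0.01],"spin":0,"grip":0},{"offset":[0.016,0,-0.06],"spin":0,"grip":0},{"offset":[0.016,0,-0.11],"spin":0,"grip":0},{"offset":[-0.03,0,-0.16],"spin":0,"grip":0},{"offset":[-0.08,0,-0.195],"spin":0,"grip":0},{"offset":[-0.12,0,-0.195],"spin":0,"grip":0},{"offset":[-0.12,0,-0.195],"spin":0,"grip":0},{"offset":[-0.12,0,-0.195],"spin":0,"grip":0},{"offset":[-0.12,0,-0.195],"spin":0,"grip":0}]'
python3 - <<'E'
from ortho import *
np.set_printoptions(precision=4,suppress=True)
print(yaw())
w=shot("wrist","w19");s=shot("side","s19"); t=shot("top","t19")
cv2.imwrite("pics/s19z.png",cv2.resize(s["color"][180:280,220:340,::-1],None,fx=6,fy=6,interpolation=2))
cv2.imwrite("pics/w19z.png",cv2.resize(w["color"][60:270,210:430,::-1],None,fx=2.8,fy=2.8,interpolation=2))
E
```

```text
time_s: 39.9
eef_pos: [0.5187, 0.2706, 0.2001]
wrist_force: [-2.0, 17.4, -4.6]
time_s: 41.15
eef_pos: [0.5337, 0.1503, 0.3949]
eef_rot: [-0.0, 0.662, 0.749, -0.0]
wrist_force: [0.4, 0.4, -0.1]
opening: 0.001
(np.float64(97.04622712232764), array([[-0.1227,  0.9924, -0.0007,  0.5337],
       [ 0.9924,  0.1227,  0.    ,  0.1503],
       [ 0.0001, -0.0007, -1.    ,  0.3949],
       [ 0.    ,  0.    ,  0.    ,  1.    ]]))
```

View pics/w19z.png

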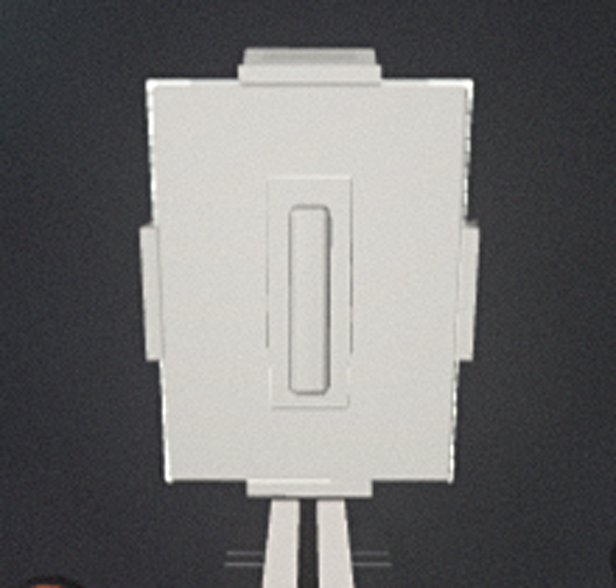

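View pics/s19z.png

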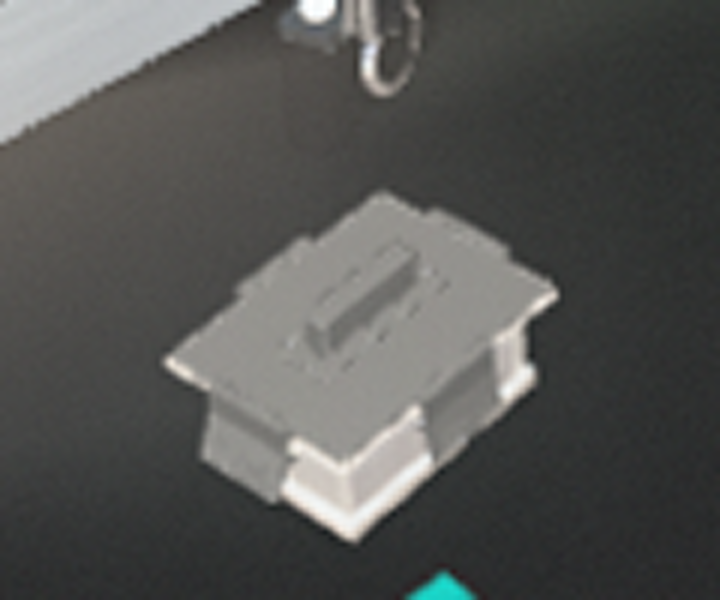

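View pics/t19.png

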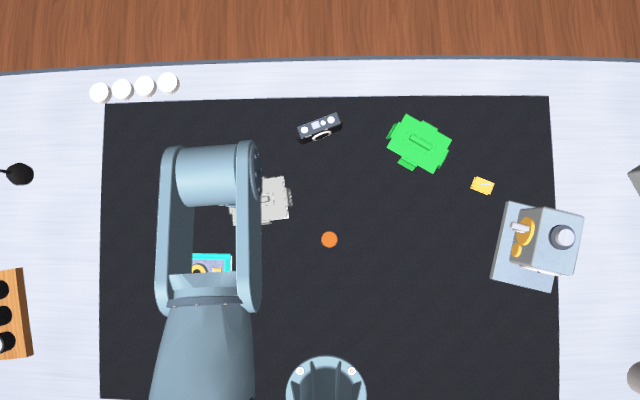

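```bash
python3 - <<'E'
from ortho import *
np.set_printoptions(precision=4,suppress=True)
w=shot("wrist"); inv=np.linalg.inv(tcp(ctrl.get_obs()))
f=lambda uv,z:(inv@np.r_[back(w,[uv],z)[0],1])[:2]
cs=[f(c,.069) for c in [(263.9,89),(376.8,89),(372,231.8),(270,231.8)]]; c=np.mean(cs,0); print(np.array(cs),c)
for n,uv in dict(pu=(320,77.1),mu=(320,237.5),mv=(261.5,165),pv=(379.5,165)).items():
    for z in (.031,.04,.06): print(n,z,f(uv,z)-c)
E
```

```text
[[ 0.0971 -0.0529]
 [ 0.0971  0.0541]
 [-0.0477  0.0562]
 [-0.0477 -0.0535]] [0.0247 0.001 ]
pu 0.031 [ 0.0876 -0.0007]
pu 0.04 [ 0.0865 -0.0007]
pu 0.06 [ 0.084  -0.0007]
mu 0.031 [-0.095  -0.0006]
mu 0.04 [-0.0912 -0.0006]
mu 0.06 [-0.0827 -0.0007]
mv 0.031 [-0.0061 -0.0673]
mv 0.04 [-0.0047 -0.0655]
mv 0.06 [-0.0016 -0.0615]
pv 0.031 [-0.0061  0.0671]
pv 0.04 [-0.0047  0.0653]
pv 0.06 [-0.0016  0.0612]
```

```bash
python3 -c "
from bench import ctrl
print(ctrl.get_obs()['time_s']); print(ctrl.hand_in())"
```

```text
41.35
the job is handed in; nothing more can be done
None
```

The case is closed: I laid the grey lid on the clear case, folded all four clips down one after another, and handed the job in at 41.35 s.

- **Lid:** I lowered it in small steps while watching it in the wrist camera. It met the rim at the expected height, with about 12 N of downward contact force before I let go. The last pictures show it square on the rim.
- **Clips:** I pressed three of them (-x, +y and -y of the world, roughly) through a catch peak of about 6–8 N, felt it ease, and then pushed to a hard stop at about 17 N. That stays under the 3 kg limit.
- **The +x clip:** My first push touched too high up, apparently with the gripper's links. I backed off, turned the gripper 90° and pressed again at the flap end, up to the same kind of stop at about 17 N. I never saw a clean peak-and-ease on this one. Its home position rests on that stop and on the pictures, where its end sits 66–67 mm from the lid centre.
- **Last checks:** The final views show all four flaps down. The rangefinder, escapement, filter and green lid look unmoved. The arm hid the hood and part of the turquoise case in the last top view. The -y flap's end was hidden too, so only the pushing force confirms that clip.

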